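# Load glass counting chambers under the roof of a plate reader

### The arm

A 6-joint arm with a two-finger parallel gripper is mounted at the origin on the work surface. World frame = base frame: x ahead of the robot, y to its left, z up, the work surface at z = 0. Lengths are in m, angles in rad, forces in N, time in s.
With the tool pointing down it reaches from about 0.225 to 0.875 m from the base axis. Payload 3.4 kg.
Tool frame: the origin (TCP) lies at the very end of the fingers, on their centre line; the grasp point (between the pads) lies 19 mm behind it (manip.tcp_to_grasp is the distance from the TCP to the grasp point, in m); z points along the fingers, y is the line along which they close (so a half turn about z gives the same grasp; the last joint's range is limited). The gripper opens to 85 mm and grips with 20 to 120 N. Pads are 22 mm wide; open, the fingers measure 114 mm over their backs; the gripper's body (76 mm by 85 mm) begins 54 mm behind the grasp point. The pads swing forward as they close: fully open they stand 13 mm farther back than shut.
Start: joints at [-1.379, 0.276, 1.505, -0, 1.361, -0.121], TCP at [0.177, -0.547, 0.231] pointing down, gripper open.
Joint ranges: [-2.89, 2.89], [-0.75, 2.08], [0.22, 2.7], [-1.18, 4.32], [0.11, 2.71], [-2.7, 2.7]. Speed limits (rad/s): [2.57, 2.57, 3.14, 3.14, 3.14, 3.14].

### API

Orientations are given as a unit quaternion [w, x, y, z].
In Python, from rig import status, get_image, job, manip gives the robot as it stands.
- The arm moves only by the tool apply_moves, never from a script. Its arguments are lists of equal length, an entry for each row: "xyz": the shift along the tool's x, y, z each as a share of 0.3 m, from -1 to 1, a list of three; "rot": the turn, a rotation vector about the tool's x, y, z each as a share of 60 degrees, from -1 to 1, a list of three; "hand": the opening, from -1 (shut) to 1 (fully open). A call has 1 to 8 rows; each row shifts and turns the commanded pose from where the row before left it, along the tool's axes as they then stand; what a row does not reach is not made up. A row lasts 1/8 s, in which the tool goes at most 62.5 mm and 10.7 degrees, less where a joint would pass 70% of its speed; a pose out of reach is approached as far as the arm can. A call with a number of a shift or a turn outside -1 to 1 is refused whole. A call with a gripper value outside its range is refused whole. The fingers move at their own pace and stop on an object; "force" is the grip in N (left out, the last holds). Time passes only in rows, so rows that do not move let the fingers close. It gives the time, the measured TCP pose, the force, the opening and the grip force at its end, in the units of the state.
- status.get_state(): the state, without advancing time (a new reading comes with each control period).
- get_image(name): name is "scene" or "side" or "wrist"; returns a dict with "pixels" (400x640x3 uint8, red, green, blue), "fovy" (degrees; the focal length in pixels is half the picture's height over the tangent of half this angle, whatever the lens; pixels are square), "cx", "cy" (the principal point, pixels), "origin" and "orientation" of the camera in the world; the wrist camera has in their place "tool_from_camera" (4x4, takes a point from camera to tool coordinates, whose origin is the TCP and whose axes are the flange's). Camera axes: x right, y down, z forward; pixel columns grow to the right and rows downward; lengths in m; the calibration is good to about 2 mm. A picture is of the moment at which its call begins: read the wrist's pose just before it. There is no depth.
- job.sign_off(): hands the job in; it is judged then, once.
The state is a dict: "clock": time; "qpos": joint angles; "qd": joint speeds; "effort": joint torques, N m; "position": TCP position; "ee_rot": TCP orientation; "contact_force": force on the tool from outside, world axes, zero at the start; "moment": the same for the moment, N m; "width": finger opening in m; "gripper_force": force on a finger pad.
Only numpy, scipy, OpenCV 4.12 (cv2) and the standard library are available. Lean on these libraries where they do the work, as an engineer would, in place of code of your own. Each camera call takes 0.05 s, during which the arm holds its last target. There are 200 camera calls.

### The job

Lift the metal guard up off its rail on the plate reader and leave it in the white tray. Then slide every glass counting chamber through the mouth and under the clear roof, one to a lane, fully home against the stop, holding the glass level and by its edges only, never touching its ruled top face. When all are home press the start button fully down for a moment, and leave every other thing on the bench where it is.

Things in the scene. Friction and masses are not known exactly. Their poses are not given: they have to be found in the camera images.
- reader: Plate reader fixed to the bench: grey base 255 x 214 mm, its top (the lane floor) 16 mm above the bench; low clear roof; white housing 70 mm tall behind, from x = 95 mm. Origin: bench level under the middle of the roof's front edge (the mouth). +x runs straight in, y along the mouth. Four lanes, centred at y = -75, -25, 25, 75 mm. A bare apron runs in front of the mouth from x = -55 mm to 0.
- lane0 (a point): Middle of the mouth of the first lane (y = -75 mm), on the lane floor; axes as the reader's. Each lane is 41 mm wide between 9 mm walls with pointed front ends, and 12 mm high from floor to roof. The roof is 6 mm thick, its top 34 mm above the bench, and reaches from the mouth 66 mm in.
- lane3 (a point): The same for the last lane (y = +75 mm). Lanes 1 and 2 lie between them, 50 mm apart.
- stop (a point): Middle of the stop that closes every lane, 66 mm in from the mouth, at floor height. A glass chamber that is fully home touches the stop and still stands 10 mm out of the mouth (its centre 28 mm in from the mouth).
- rail (a point): Middle of the top of the steel rail on the roof's front edge, on which the guard hangs: 43 mm above the bench, 6 mm in from the mouth, 6 mm thick, 9 mm tall, 206 mm long along the reader's y.
- guard: Aluminium guard, 200 mm long (y), 110 g, hung on the rail, closing all lanes. An inverted U over the rail: bridge 24 mm wide (x), 4 mm thick; front skirt 24 mm and rear lip 7 mm below the bridge's underside, 16 mm clear between. On top a black grip tab, 10 mm thick (x), 44 mm long (y), 4 to 38 mm above the origin (middle of the bridge's underside; z up). Lift it 12 mm or more to free it.
- tray: White open plastic tray fixed to the bench, 280 mm (x) x 140 mm (y) outside, 24 mm tall, walls and floor 5 mm. Origin: centre of its underside; z up.
- start_top (a point): Centre of the top of the round start button (30 mm diameter, grey) on the reader's white housing; it is pressed straight down.
- start (a joint): How far the start button is pressed, m: 0 is up, 0.006 fully down (5 N); it springs back.
- plate_a: Glass counting chamber (one of up to four alike; None if absent): a thick glass plate 76 (x) x 36 (y) x 6 (z) mm, 42 g, lying on the blue bench pad (its underside at bench level, z = 0), with a ruled face on top that covers all but a 4 mm margin and stands 0.5 mm proud. Origin: centre of its underside; z up, x along its length; either end may go in first.
- plate_b: Glass counting chamber (one of up to four alike; None if absent): a thick glass plate 76 (x) x 36 (y) x 6 (z) mm, 42 g, lying on the blue bench pad (its underside at bench level, z = 0), with a ruled face on top that covers all but a 4 mm margin and stands 0.5 mm proud. Origin: centre of its underside; z up, x along its length; either end may go in first.
- plate_c: Glass counting chamber (one of up to four alike; None if absent): a thick glass plate 76 (x) x 36 (y) x 6 (z) mm, 42 g, lying on the blue bench pad (its underside at bench level, z = 0), with a ruled face on top that covers all but a 4 mm margin and stands 0.5 mm proud. Origin: centre of its underside; z up, x along its length; either end may go in first.
- plate_d: Glass counting chamber (one of up to four alike; None if absent): a thick glass plate 76 (x) x 36 (y) x 6 (z) mm, 42 g, lying on the blue bench pad (its underside at bench level, z = 0), with a ruled face on top that covers all but a 4 mm margin and stands 0.5 mm proud. Origin: centre of its underside; z up, x along its length; either end may go in first.
- reagent: Bystander, to be left alone: amber glass jar, 52 mm diameter, 110 mm tall; origin at its underside.
- beaker: Bystander, to be left alone: glass beaker, 64 mm diameter, 85 mm tall; origin at its underside.
- dish: Bystander, to be left alone: closed glass dish, 60 mm diameter, 14 mm tall; origin at its underside.
- tipbox: Bystander, to be left alone: grey plastic box 120 x 85 x 60 mm; origin at its underside.
- wash: Bystander, to be left alone: white plastic bottle, 60 mm diameter, 150 mm tall; origin at its underside.
- marker: Bystander, to be left alone: black marker pen, 130 mm long, 14 mm thick; origin at its underside.
Mind the look-alikes: they are no part of the job. Several things have the shape of the guard; the one meant has the colours described above.

How it is judged:
On the way, in this order (a step that is already met when the one before it is completed fails the run):
1. the guard lies in the tray, let go (x of guard in the frame of tray between -0.12 and 0.12 m and y of guard in the frame of tray between -0.065 and 0.065 m and z of guard in the frame of tray between 0 and 0.06 m and linear speed of guard below 0.05 m/s and contact force between the fingers and guard below 0.2 N), for 0.3 s.
2. every chamber is fully home in a lane under the roof (x of plate_a in the frame of reader between 0.024 and 0.036 m and y of plate_a in the frame of reader between -0.1 and 0.1 m and z of plate_a in the frame of reader between 0.01 and 0.021 m and angle between the x axis of each of plate_a, plate_b, plate_c, plate_d and the x axis of reader, either way round below 0.12 rad and angle between each of plate_a, plate_b, plate_c, plate_d's own z axis and vertical below 0.1 rad and x of plate_b in the frame of reader between 0.024 and 0.036 m and y of plate_b in the frame of reader between -0.1 and 0.1 m and z of plate_b in the frame of reader between 0.01 and 0.021 m and x of plate_c in the frame of reader between 0.024 and 0.036 m and y of plate_c in the frame of reader between -0.1 and 0.1 m and z of plate_c in the frame of reader between 0.01 and 0.021 m and x of plate_d in the frame of reader between 0.024 and 0.036 m and y of plate_d in the frame of reader between -0.1 and 0.1 m and z of plate_d in the frame of reader between 0.01 and 0.021 m), for 0.2 s.
3. the start button is pressed fully down with every chamber home (all of step 2 and value of joint start above 0.0045 m), for 0.1 s.
At the end, for the whole second after the job is handed in: Every chamber lies flat on the lane floor under the reader's roof, along its lane, with its nose within 4 mm of the stop; the guard lies at rest in the tray; the start button has been pressed (4.5 mm or more) after loading and released; nothing is held (all of step 1 and all of step 2 and linear speed of each of plate_a, plate_b, plate_c, plate_d below 0.03 m/s and value of joint start below 0.002 m); the robot touches nothing.
It fails at once if a finger touches the ruled face of a chamber (contact force between the fingers and plate_a_c1 above 0.5 N or contact force between the fingers and plate_b_c1 above 0.5 N or contact force between the fingers and plate_c_c1 above 0.5 N or contact force between the fingers and plate_d_c1 above 0.5 N).
It fails at once if a chamber is tipped more than 35 degrees (angle between any of plate_a, plate_b, plate_c, plate_d's own z axis and vertical above 0.6 rad).
It fails at once if a bystander is moved more than 30 mm (distance of any of reagent, beaker, dish, tipbox, wash, marker from where it was at the start of the episode above 0.03 m).
Of plate_a, plate_b, plate_c, plate_d only 2 to 4 are there at a start; the rules pass over those that are not, and their reading is None.
At some moment in a run one of plate_a, plate_b, plate_c, plate_d may be knocked a few centimetres aside while the robot is not near it.
It also fails if it takes over 210 s, if anything falls off the work surface, if the arm or the gripper's body presses on something with over 40 N, if the wrist force passes 120 N, or if a joint passes its speed limit or range.

## Working session

There is one attempt and no reset: what is moved stays moved. The work goes in short steps, Python scripts to look and compute and a tool call to move; the robot and the scene stay as the last step left them, time stands still between calls to the robot, and variables do not carry over. Pictures are saved under pics/ and viewed, at most 14 in all, crops included, and the job is handed in when it is done.

Besides the shell and the picture viewer there is one more tool, called after ">>>" as name(argument=value, ...) on one line, values as JSON. apply_moves: Moves the arm, as the interface text tells. Its arguments: {"type":"object","properties":{"xyz":{"type":"array","items":{"type":"array","items":{"type":"number","minimum":-1,"maximum":1}}},"rot":{"type":"array","items":{"type":"array","items":{"type":"number","minimum":-1,"maximum":1}}},"hand":{"type":"array","items":{"type":"number"}},"force":{"type":"number"}},"required":["xyz","rot","hand"]}

```bash
mkdir -p pics; ls
cat > h.py <<'E'
import numpy as np, cv2
from rig import status, get_image, job, manip
from scipy.spatial.transform import Rotation as R
def rot(q): return R.from_quat([q[1],q[2],q[3],q[0]]).as_matrix()
def cam(name):
    s=status.get_state(); im=get_image(name)
    f=200/np.tan(np.radians(im['fovy'])/2)
    if name=='wrist':
        T=np.array(im['tool_from_camera']); Rt=rot(s['ee_rot'])
        Rc=Rt@T[:3,:3]; o=Rt@T[:3,3]+np.array(s['position'])
    else: Rc=rot(im['orientation']); o=np.array(im['origin'])
    return dict(px=im['pixels'],f=f,cx=im['cx'],cy=im['cy'],R=Rc,o=o)
def p2w(c,u,v,z):
    d=c['R']@np.array([(u-c['cx'])/c['f'],(v-c['cy'])/c['f'],1]); t=(z-c['o'][2])/d[2]; return c['o']+t*d
def w2p(c,p):
    q=c['R'].T@(np.array(p)-c['o']); return np.array([c['cx']+c['f']*q[0]/q[2],c['cy']+c['f']*q[1]/q[2]])
def save(c,n,s=1.25):
    cv2.imwrite('pics/'+n,cv2.resize(c['px'][:,:,::-1],None,fx=s,fy=s,interpolation=cv2.INTER_CUBIC))
E
python3 - <<'E'
from h import *
import pickle
s=status.get_state(); print(s); print(manip)
C={}
for n in ('scene','side','wrist'):
    c=C[n]=cam(n); save(c,n+'0.png'); print(n,c['o'],c['f'],c['R'].round(3).tolist(),c['cx'],c['cy'])
pickle.dump(C,open('c0.pkl','wb'))
E
```

```text
pics
{'clock': 0.0, 'qpos': array([-1.37902920e+00,  2.76633794e-01,  1.50620141e+00, -1.42733424e-06,
        1.36068076e+00, -1.20988689e-01]), 'qd': array([-0.00046558,  0.0003878 ,  0.00106109,  0.00019212,  0.0007855 ,
        0.00080032]), 'effort': array([-5.56983468e-04, -4.16769683e+01, -2.45803249e+01, -1.65420365e-04,
        1.12573474e-02, -1.82253125e-06]), 'position': array([ 0.17681153, -0.54655936,  0.23039038]), 'ee_rot': array([-9.61027012e-04,  9.87797391e-01,  1.55741419e-01, -3.47224678e-05]), 'contact_force': array([-0.40235647, -0.16171167, -0.58784709]), 'moment': array([ 0.00364422, -0.00260303, -0.02328939]), 'gripper_force': 0.0, 'width': 0.08591092304845595}
<Robot object at 0x7f9773dbc050>
scene [ 1.38594109 -0.37289091  0.92942176] 481.50106908747074 [[0.44, 0.604, -0.665], [0.898, -0.278, 0.342], [0.022, -0.747, -0.665]] 316.64791514306654 201.71867890920757
side [0.2210119  0.93165417 0.97507277] 438.2219922553118 [[-0.947, -0.221, 0.231], [-0.32, 0.655, -0.685], [0.0, -0.723, -0.691]] 310.97180002635696 199.5973283052218
wrist [ 0.24979314 -0.52311265  0.37209579] 281.7686693115234 [[0.308, -0.908, -0.283], [-0.952, -0.294, -0.09], [-0.002, 0.297, -0.955]] 321.4795586672018 195.05918447910764
```

View pics/scene0.png

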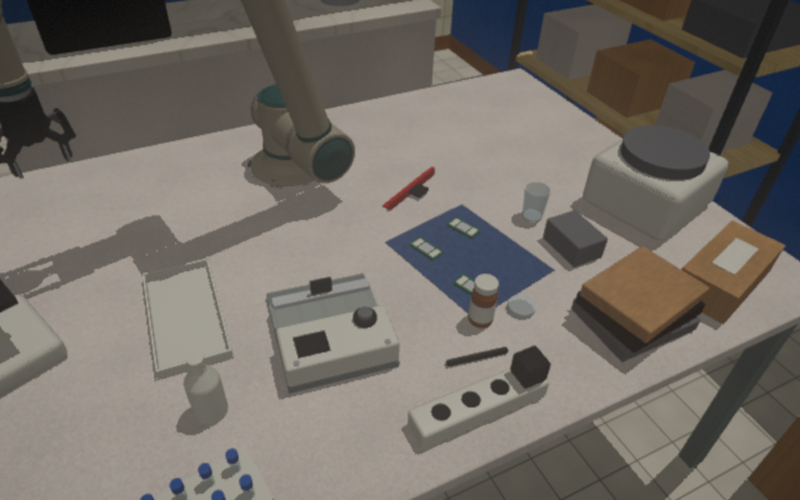

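View pics/side0.png

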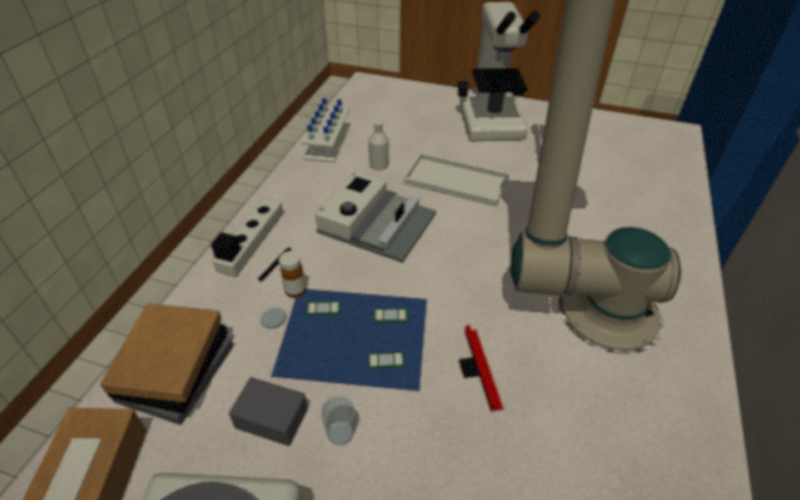

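The scene view shows:
- The reader is at about (335,330), with the aluminium guard and its black tab at (320,286).
- The red guard look-alike is at (410,188), and the tray is at (187,318).
- Three plates lie on the blue pad, at (463,228), (426,248) and (468,285).

Next I'll work out rough positions.

Run:
```python
from h import *
import pickle
C=pickle.load(open('c0.pkl','rb'))
def show(n,pts):
    for k,(u,v,z) in pts.items(): print(n,k,p2w(C[n],u/1.25,v/1.25,z).round(3))
show('scene',dict(p1=(463,228,.006),p2=(426,248,.006),p3=(468,285,.006),btn=(365,314,.075),tab=(320,280,.07),trayc1=(144,272,.02),trayc2=(206,262,.02),trayc3=(231,355,.02),trayc4=(157,373,.02),wash=(208,418,0)))
show('side',dict(p1=(390,315,.006),p2=(386,360,.006),p3=(324,308,.006),btn=(348,206,.075),tab=(401,205,.07),trayc1=(498,200,.02),trayc2=(508,175,.02),trayc3=(420,157,.02),trayc4=(405,180,.02),bn=(405,258,.016),br=(435,212,.016),wash=(378,165,0)))
a=C['side']['px'][125:215,240:420]; b=C['scene']['px'][215:315,205:325]
a=cv2.resize(a,(720,360),interpolation=cv2.INTER_CUBIC)
cv2.imwrite('pics/crop1.png',a[:,:,::-1])
```

```text
scene p1 [0.452 0.289 0.006]
scene p2 [0.479 0.172 0.006]
scene p3 [0.625 0.198 0.006]
scene btn [ 0.667 -0.065  0.075]
scene tab [ 0.539 -0.109  0.07 ]
scene trayc1 [ 0.307 -0.429  0.02 ]
scene trayc2 [ 0.331 -0.301  0.02 ]
scene trayc3 [ 0.609 -0.318  0.02 ]
scene trayc4 [ 0.593 -0.45   0.02 ]
scene wash [ 0.713 -0.389 -0.   ]
side p1 [0.473 0.175 0.006]
side p2 [0.442 0.294 0.006]
side p3 [0.624 0.204 0.006]
side btn [ 0.674 -0.081  0.075]
side tab [ 0.547 -0.134  0.07 ]
side trayc1 [ 0.316 -0.301  0.02 ]
side trayc2 [ 0.309 -0.427  0.02 ]
side trayc3 [ 0.581 -0.433  0.02 ]
side trayc4 [ 0.589 -0.306  0.02 ]
side bn [ 0.493 -0.002  0.016]
side br [ 0.469 -0.199  0.016]
side wash [ 0.698 -0.379  0.   ]
```

View pics/crop1.png

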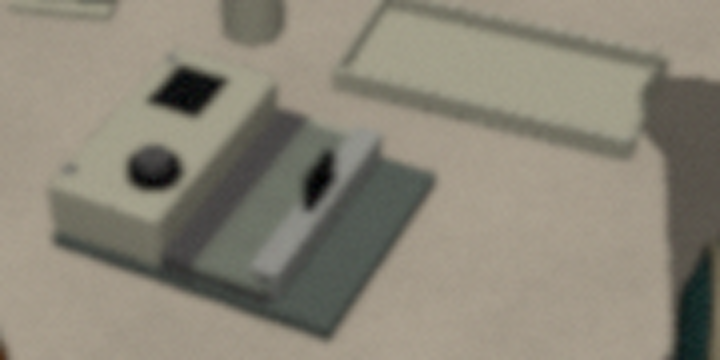

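The crop shows the aluminium guard on the reader's rail, with a black tab at crop (320,178). Red guard is a decoy. The tray is empty. I'll move the wrist over the reader for a precise look.

>>> apply_moves(xyz=[[0.159,-0.103,0],[0.159,-0.103,0],[0.159,-0.103,0],[0.159,-0.103,0],[0.159,-0.103,0],[0.159,-0.103,0],[0.159,-0.103,0],[0.159,-0.103,0]], rot=[[0,0,0],[0,0,0],[0,0,0],[0,0,0],[0,0,0],[0,0,0],[0,0,0],[0,0,0]], hand=[1,1,1,1,1,1,1,1])

```text
clock: 1.15
position: [0.4648, -0.1929, 0.2312]
ee_rot: [0.0, 0.988, 0.156, 0.0]
contact_force: [0.9, -0.3, 0.1]
width: 0.0854
gripper_force: 0.0
```

>>> apply_moves(xyz=[[0.159,-0.103,0],[0,0,0],[0,0,0],[0,0,0],[0,0,0],[0,0,0],[0,0,0],[0,0,0]], rot=[[0,0,0],[0,0,-0.17],[0,0,-0.17],[0,0,-0.17],[0,0,-0.17],[0,0,-0.17],[0,0,-0.17],[0,0,-0.07]], hand=[1,1,1,1,1,1,1,1])

```text
clock: 2.15
position: [0.4996, -0.1503, 0.231]
ee_rot: [-0.0, 0.746, 0.666, -0.0]
contact_force: [0.9, -0.8, -0.4]
width: 0.0852
gripper_force: 0.0
```

```bash
cat >> h.py <<'E'
def pose():
    s=status.get_state(); M=rot(s['ee_rot']); return np.array(s['position']),M
def to(target,yaw=None):
    """print tool-axis shares to reach target xyz, and z-turn share to make tool x yaw"""
    p,M=pose(); d=M.T@(np.array(target)-p)/0.3
    y=np.arctan2(M[1,0],M[0,0])
    print('pos',p.round(4),'yaw',y.round(4),'down',M[2,2].round(4),'share xyz',d.round(4), 'rows>=',np.ceil(np.linalg.norm(d)*.3/.0625))
    if yaw is not None:
        t=-((yaw-y+np.pi)%(2*np.pi)-np.pi); print('turn z share',(t/np.radians(60)).round(4),'rows>=',np.ceil(abs(t)/np.radians(10.7)))
E
python3 - <<'E'
from h import *
import pickle
to([.54,-.107,.25],1.45); s=status.get_state();print(s['qpos'].round(3),s['clock'])
c=cam('wrist'); save(c,'w1.png'); pickle.dump(c,open('w1.pkl','wb'))
E
```

```text
pos [ 0.4996 -0.1503  0.231 ] yaw 1.4572 down -1.0 share xyz [ 0.1588  0.1174 -0.0635] rows>= 1.0
turn z share 0.0069 rows>= 1.0
[-0.426  0.196  1.615 -0.     1.331 -0.312] 2.15
```

View pics/w1.png

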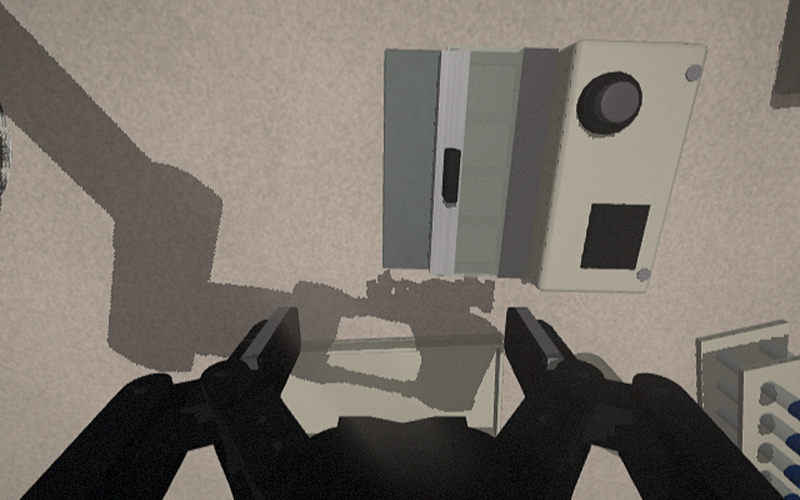

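The wrist view shows the reader: front base corners at (385,49) and (384,268), tab top at (445–460,149–205), guard top edges at (442,50) to (432,272), and the button at (617,101).

Run:
```python
from h import *
import pickle
c=pickle.load(open('w1.pkl','rb'))
for k,(u,v,z) in dict(bf1=(385,49,.016),bf2=(384,268,.016),g1=(442,50,.047),g2=(468,48,.047),g3=(432,273,.047),g4=(457,274,.047),tabt=(453,149,.081),tabb=(453,204,.081),tabl=(445,170,.081),tabr=(460,170,.081),btn=(617,101,.082),hl1=(577,42,.086),hl2=(542,290,.086),hr1=(707,45,.086),hr2=(648,292,.086)).items(): print(k,p2w(c,u/1.25,v/1.25,z).round(4))
```

```text
bf1 [5.018e-01 4.000e-04 1.600e-02]
bf2 [ 0.4737 -0.2098  0.016 ]
g1 [ 0.5491 -0.0122  0.047 ]
g2 [ 0.5706 -0.0132  0.047 ]
g3 [ 0.5235 -0.2087  0.047 ]
g4 [ 0.5481 -0.2126  0.047 ]
tabt [ 0.548  -0.0903  0.081 ]
tabb [ 0.5449 -0.1348  0.081 ]
tabl [ 0.5404 -0.1061  0.081 ]
tabr [ 0.5525 -0.1075  0.081 ]
btn [ 0.6753 -0.069   0.082 ]
hl1 [ 0.6417 -0.0256  0.086 ]
hl2 [ 0.6173 -0.2198  0.086 ]
hr1 [ 0.7352 -0.0383  0.086 ]
hr2 [ 0.711  -0.2324  0.086 ]
```

Everything agrees: base width 212 mm against 214, guard length 198 against 200. The reader origin is about (.5418,-.1115) with yaw -0.129. Next I move over the tab and descend.

```bash
python3 -c "
from h import *
to([.547,-.112,.231],1.442)"
```

```text
pos [ 0.4996 -0.1503  0.2309] yaw 1.4582 down -1.0 share xyz [ 0.1447  0.1426 -0.0003] rows>= 1.0
turn z share 0.0155 rows>= 1.0
```

>>> apply_moves(xyz=[[0.145,0.143,0],[0,0,0],[0,0,0.17],[0,0,0.17],[0,0,0.15],[0,0,0.103],[0,0,0]], rot=[[0,0,0],[0,0,0.0155],[0,0,0],[0,0,0],[0,0,0],[0,0,0],[0,0,0]], hand=[1,1,1,1,1,1,1])

```text
clock: 3.08
position: [0.5448, -0.1118, 0.051]
ee_rot: [-0.003, 0.753, 0.658, -0.002]
contact_force: [0.0, -0.8, 0.0]
width: 0.0853
gripper_force: 0.0
```

>>> apply_moves(xyz=[[0,0,0],[0,0,0],[0,0,0],[0,0,0],[0,0,0],[0,0,0],[0,0,0],[0,0,0]], rot=[[0,0,0],[0,0,0],[0,0,0],[0,0,0],[0,0,0],[0,0,0],[0,0,0],[0,0,0]], hand=[-1,-1,-1,-1,-1,-1,-1,-1], force=40)

```text
clock: 4.08
position: [0.547, -0.1122, 0.054]
ee_rot: [-0.0, 0.753, 0.659, -0.0]
contact_force: [-3.4, 0.2, 5.8]
width: 0.0094
gripper_force: 43.1
```

>>> apply_moves(xyz=[[0,0,-0.04],[0,0,-0.06],[0,0,-0.1],[0,0,-0.15],[0,0,-0.15],[0,0,0]], rot=[[0,0,0],[0,0,0],[0,0,0],[0,0,0],[0,0,0],[0,0,0]], hand=[-1,-1,-1,-1,-1,-1])

```text
clock: 4.82
position: [0.5503, -0.113, 0.208]
ee_rot: [0.004, 0.752, 0.659, 0.003]
contact_force: [0.5, -0.5, -1.1]
width: 0.0093
gripper_force: 42.2
```

```bash
python3 -c "
from h import *
to([.455,-.37,.2],-.04)
c=cam('scene');save(c,'s2.png')"
```

```text
pos [ 0.5503 -0.113   0.208 ] yaw 1.4382 down -0.9999 share xyz [-0.891  -0.202   0.0262] rows>= 5.0
turn z share 1.4116 rows>= 8.0
```

>>> apply_moves(xyz=[[-0.1485,-0.034,0],[-0.1485,-0.034,0],[-0.1485,-0.034,0],[-0.1485,-0.034,0],[-0.1485,-0.034,0],[-0.1485,-0.034,0]], rot=[[0,0,0],[0,0,0],[0,0,0],[0,0,0],[0,0,0],[0,0,0]], hand=[-1,-1,-1,-1,-1,-1])

```text
clock: 5.62
position: [0.4501, -0.3696, 0.2014]
ee_rot: [-0.002, 0.752, 0.659, 0.0]
contact_force: [0.6, 0.3, -1.2]
width: 0.009
gripper_force: 42.1
```

>>> apply_moves(xyz=[[0,0,0],[0,0,0],[0,0,0],[0,0,0],[0,0,0],[0,0,0],[0,0,0],[0,0,0]], rot=[[0,0,0.157],[0,0,0.157],[0,0,0.157],[0,0,0.157],[0,0,0.157],[0,0,0.157],[0,0,0.157],[0,0,0.157]], hand=[-1,-1,-1,-1,-1,-1,-1,-1])

```text
clock: 6.62
position: [0.4507, -0.3682, 0.2013]
ee_rot: [-0.001, 0.998, 0.059, -0.001]
contact_force: [-0.6, -0.1, -0.2]
width: 0.01
gripper_force: 42.1
```

>>> apply_moves(xyz=[[0,0,0],[0,0,0]], rot=[[0,0,0.157],[0,0,0]], hand=[-1,-1])

```text
clock: 6.88
position: [0.4508, -0.3684, 0.2017]
ee_rot: [-0.001, 1.0, -0.02, -0.001]
contact_force: [0.1, -0.1, -1.4]
width: 0.0091
gripper_force: 42.1
```

Run:
```python
from h import *
import pickle
to([.455,-.37,.042],-.04)
c=cam('wrist'); save(c,'w2.png'); pickle.dump(c,open('w2.pkl','wb'))
```

```text
pos [ 0.4508 -0.3684  0.2017] yaw -0.0397 down -1.0 share xyz [0.0153 0.0061 0.5323] rows>= 3.0
turn z share 0.0003 rows>= 1.0
```

View pics/w2.png

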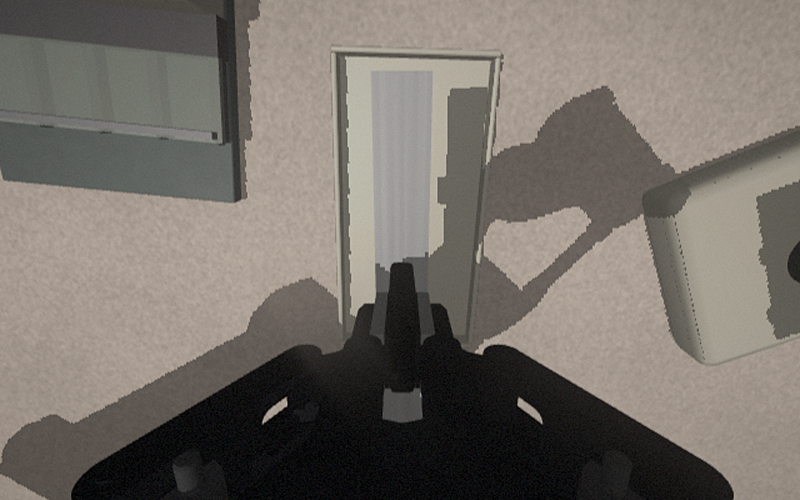

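The wrist view shows the guard held over the tray (far tray corners (333,50), (500,52)). I'll check its centring quickly before lowering.

Run:
```python
from h import *
import pickle
c=pickle.load(open('w2.pkl','rb'))
for u,v in ((333,50),(500,52),(345,338),(468,343)): print(p2w(c,u/1.25,v/1.25,.024 if v<100 else .024).round(4))
```

```text
[ 0.5941 -0.3174  0.024 ]
[ 0.5872 -0.4526  0.024 ]
[ 0.3275 -0.3036  0.024 ]
[ 0.3167 -0.4311  0.024 ]
```

>>> apply_moves(xyz=[[0,0.029,0],[0,0,0.15],[0,0,0.15],[0,0,0.12],[0,0,0.06],[0,0,0.03],[0,0,0.022],[0,0,0]], rot=[[0,0,0.015],[0,0,0],[0,0,0],[0,0,0],[0,0,0],[0,0,0],[0,0,0],[0,0,0]], hand=[-1,-1,-1,-1,-1,-1,-1,-1])

```text
clock: 7.92
position: [0.4512, -0.3781, 0.044]
ee_rot: [0.0, 1.0, -0.029, 0.0]
contact_force: [-0.2, -0.2, -0.3]
width: 0.0093
gripper_force: 42.0
```

>>> apply_moves(xyz=[[0,0,0],[0,0,0],[0,0,0],[0,0,0],[0,0,0],[0,0,0]], rot=[[0,0,0],[0,0,0],[0,0,0],[0,0,0],[0,0,0],[0,0,0]], hand=[-0.7,-0.4,0,0.5,1,1])

```text
clock: 8.68
position: [0.4511, -0.3777, 0.0438]
ee_rot: [-0.0, 1.0, -0.029, -0.0]
contact_force: [-0.1, 0.3, 0.3]
width: 0.0854
gripper_force: 0.0
```

>>> apply_moves(xyz=[[0,0,0],[0,0,-0.08],[0,0,-0.15],[0,0,-0.18],[0,0,-0.18],[0,0,0]], rot=[[0,0,0],[0,0,0],[0,0,0],[0,0,0],[0,0,0],[0,0,0]], hand=[1,1,1,1,1,1])

```text
clock: 9.43
position: [0.4531, -0.3798, 0.2261]
ee_rot: [0.004, 1.0, -0.029, 0.004]
contact_force: [0.8, 0.9, -1.3]
width: 0.0853
gripper_force: 0.0
```

Run:
```python
from h import *
import pickle
to([.42,.2,.21],0)
c=cam('wrist'); save(c,'w3.png',1)
```

```text
pos [ 0.4531 -0.3798  0.2261] yaw -0.0573 down -0.9999 share xyz [-0.2213 -1.9237  0.0375] rows>= 10.0
turn z share -0.0547 rows>= 1.0
```

View pics/w3.png

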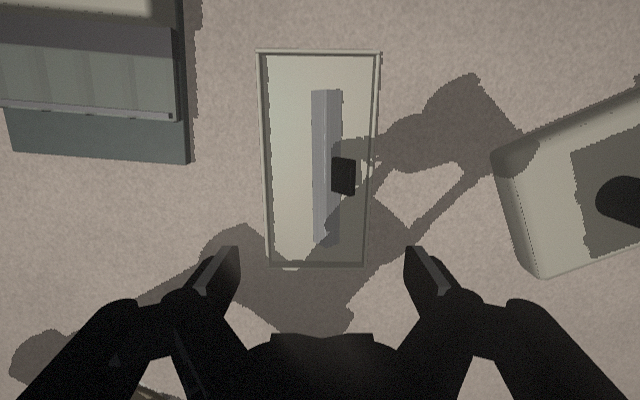

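The guard lies in the tray (bar at (327,165), tab at (343,175)) and is released. Next, over to the plates.

>>> apply_moves(xyz=[[-0.0357,-0.198,0],[-0.0357,-0.198,0],[-0.0357,-0.198,0],[-0.0357,-0.198,0],[-0.0357,-0.198,0],[-0.0357,-0.198,0],[-0.0357,-0.198,0],[-0.0357,-0.198,0]], rot=[[0,0,0],[0,0,0],[0,0,0],[0,0,0],[0,0,0],[0,0,0],[0,0,0],[0,0,0]], hand=[1,1,1,1,1,1,1,1])

```text
clock: 10.48
position: [0.3912, 0.1033, 0.2193]
ee_rot: [0.0, 1.0, -0.029, -0.001]
contact_force: [0.9, 0.5, -0.5]
width: 0.0852
gripper_force: 0.0
```

>>> apply_moves(xyz=[[-0.0357,-0.198,0],[-0.0357,-0.198,0],[0,0,0],[0,0,0]], rot=[[0,0,0],[0,0,0],[0,0,-0.055],[0,0,0]], hand=[1,1,1,1])

```text
clock: 10.98
position: [0.3768, 0.2217, 0.2191]
ee_rot: [0.001, 1.0, 0.001, -0.002]
contact_force: [0.9, 0.6, 0.2]
width: 0.0854
gripper_force: 0.0
```

Run:
```python
from h import *
import pickle
to([.38,.22,.22],0)
c=cam('wrist'); save(c,'w4.png'); pickle.dump(c,open('w4.pkl','wb'))
```

```text
pos [0.3768 0.2217 0.2191] yaw 0.0018 down -1.0 share xyz [ 0.0106  0.0058 -0.0031] rows>= 1.0
turn z share 0.0017 rows>= 1.0
```

View pics/w4.png

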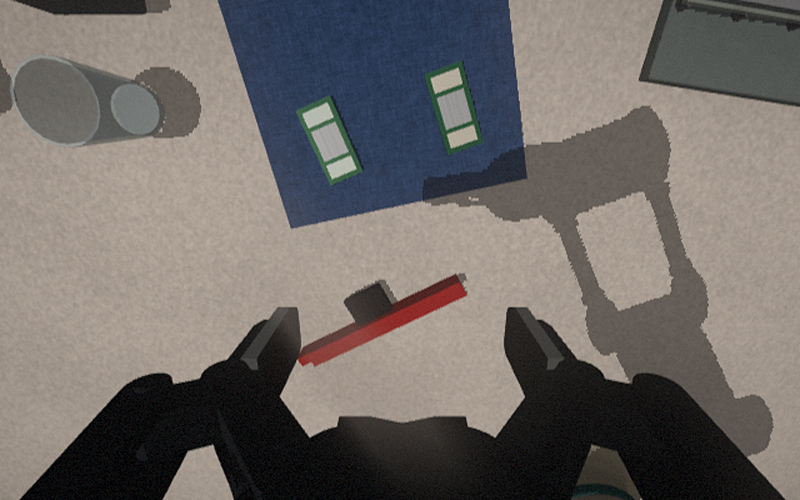

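The wrist view shows two plates at (329,140) and (454,107), plus the red decoy guard at (385,320). I'll write a detector that uses the green rim.

```bash
cat >> h.py <<'E'
def plates(c,z=.006,amin=150):
    hsv=cv2.cvtColor(np.ascontiguousarray(c['px']),cv2.COLOR_RGB2HSV)
    m=cv2.inRange(hsv,(45,70,25),(85,255,255)); m=cv2.morphologyEx(m,cv2.MORPH_CLOSE,np.ones((3,3)))
    out=[]
    for k in cv2.findContours(m,cv2.RETR_EXTERNAL,cv2.CHAIN_APPROX_NONE)[0]:
        if cv2.contourArea(k)<amin: continue
        w=np.array([p2w(c,u+.0,v+.0,z)[:2] for u,v in k[:,0]],np.float32)
        (x,y),(a,b),t=cv2.minAreaRect(w*1000)
        if a<b: a,b,t=b,a,t+90
        t=(t+90)%180-90
        out.append((x/1000,y/1000,t)); print('plate x %.4f y %.4f size %.1f x %.1f yaw %.3f rad px'%(x/1000,y/1000,a,b,np.radians(t)),k[:,0].mean(0).round())
    return out
E
python3 - <<'E'
from h import *
import pickle
c=pickle.load(open('w4.pkl','rb')); plates(c)
for u,v,z in((300,362,0.03),(465,285,0.03),(365,290,.03)): print(p2w(c,u/1.25,v/1.25,z))
c=cam('side'); plates(c,amin=60)
c=cam('scene'); plates(c,amin=60)
E
```

```text
plate x 0.4457 y 0.2914 size 75.7 x 36.4 yaw 0.391 rad px [263. 112.]
plate x 0.4754 y 0.1730 size 75.2 x 36.3 yaw 0.332 rad px [363.  86.]
[0.21329434 0.33352466 0.03      ]
[0.3056347  0.15718179 0.03      ]
[0.29995308 0.25949033 0.03      ]
plate x -0.1328 y 0.0993 size 158.3 x 64.3 yaw 0.685 rad px [538. 288.]
plate x -0.0587 y -0.2402 size 149.6 x 144.9 yaw 0.034 rad px [510. 198.]
plate x 0.4808 y -0.2382 size 105.6 x 42.4 yaw 0.155 rad px [348. 164.]
plate x 0.5622 y -0.7075 size 294.8 x 165.9 yaw -1.459 rad px [359.  94.]
plate x -0.5609 y -1.6649 size 267.3 x 129.5 yaw -0.901 rad px [619.  42.]
```

Two plates are measured at the right size (75.7×36.4 and 75.2×36.3). I'll start with the plate at (.4754,.173), gripped 26 mm behind its centre.

>>> apply_moves(xyz=[[0,0,0],[0,0,0],[0.0855,0.13,0],[0.0855,0.13,0],[0,0,0.17],[0,0,0.17],[0,0,0.1],[0,0,0]], rot=[[0,0,-0.158],[0,0,-0.158],[0,0,0],[0,0,0],[0,0,0],[0,0,0],[0,0,0],[0,0,0]], hand=[0.4,0.4,0.4,0.4,0.4,0.4,0.4,0.4])

```text
clock: 12.12
position: [0.4502, 0.1628, 0.0867]
ee_rot: [0.0, 0.987, 0.163, -0.003]
contact_force: [-0.5, 0.2, 0.5]
width: 0.06
gripper_force: 0.0
```

>>> apply_moves(xyz=[[0,0,0],[0,0,0]], rot=[[0,0,0],[0,0,0]], hand=[0.4,0.4])

```text
clock: 12.38
position: [0.4535, 0.1644, 0.0904]
ee_rot: [-0.0, 0.986, 0.165, 0.002]
contact_force: [-0.9, 0.2, -0.1]
width: 0.0598
gripper_force: 0.0
```

Run:
```python
from h import *
import pickle
c=cam('wrist'); save(c,'w5.png'); plates(c)
to([.4508,.1645,.001],.332); print(status.get_state()['width'])
```

```text
plate x 0.4757 y 0.1727 size 75.7 x 35.8 yaw 0.335 rad px [321. 172.]
plate x 0.4466 y 0.2906 size 75.4 x 37.8 yaw 0.390 rad px [171. 159.]
plate x 0.5966 y 0.1900 size 35.7 x 8.5 yaw -1.240 rad px [353.   8.]
pos [0.4533 0.1644 0.0903] yaw 0.3308 down -1.0 share xyz [-0.0087 -0.003   0.2976] rows>= 2.0
turn z share -0.0012 rows>= 1.0
0.05953890518617491
```

View pics/w5.png

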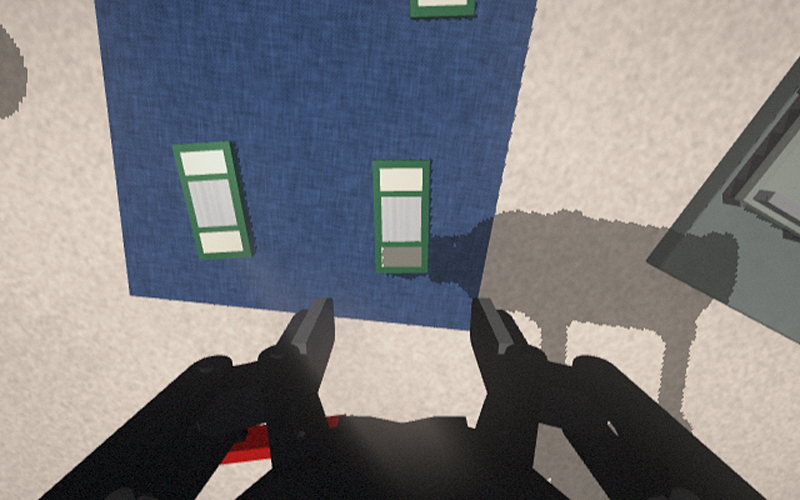

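The fingers straddle the plate's line at (402,217), so the alignment is good. I'll descend and grip.

>>> apply_moves(xyz=[[-0.0087,-0.003,0.12],[0,0,0.08],[0,0,0.05],[0,0,0.03],[0,0,0.0176],[0,0,0],[0,0,0]], rot=[[0,0,0],[0,0,0],[0,0,0],[0,0,0],[0,0,0],[0,0,0],[0,0,0]], hand=[0.3,0.3,0.3,0.3,0.3,0.3,0.3])

```text
clock: 13.3
position: [0.4498, 0.1644, -0.0]
ee_rot: [0.0, 0.986, 0.165, 0.001]
contact_force: [-0.6, 0.4, 0.1]
width: 0.0556
gripper_force: 0.0
```

>>> apply_moves(xyz=[[0,0,0],[0,0,0],[0,0,0],[0,0,0],[0,0,0]], rot=[[0,0,0],[0,0,0],[0,0,0],[0,0,0],[0,0,0]], hand=[0.1,0,-0.1,-0.25,-0.25], force=30)

```text
clock: 13.92
position: [0.4494, 0.1643, -0.0002]
ee_rot: [0.0, 0.986, 0.165, 0.0]
contact_force: [-0.3, -0.5, 4.3]
width: 0.0349
gripper_force: 30.1
```

Gripped at 35 mm width. I'll lift gently and go to a spot in front of lane 3.

>>> apply_moves(xyz=[[0,0,-0.03],[0,0,-0.06],[0,0,-0.1],[0,0,-0.1],[0,0,0]], rot=[[0,0,0],[0,0,0],[0,0,0],[0,0,0],[0,0,0]], hand=[-0.25,-0.25,-0.25,-0.25,-0.25])

```text
clock: 14.55
position: [0.4512, 0.1648, 0.0887]
ee_rot: [-0.0, 0.986, 0.165, 0.003]
contact_force: [-0.4, 0.7, -0.7]
width: 0.0348
gripper_force: 30.1
```

Run:
```python
from h import *
c=cam('wrist'); plates(c)
to([.4760,-.0273,.08],-.129); s=status.get_state(); print(s['width'],s['gripper_force'],s['qpos'])
```

```text
plate x 0.4486 y 0.1635 size 124.4 x 59.1 yaw 0.324 rad px [322. 199.]
plate x 0.4465 y 0.2906 size 75.7 x 37.8 yaw 0.391 rad px [171. 158.]
plate x 0.5953 y 0.1895 size 35.4 x 6.6 yaw -1.239 rad px [355.   5.]
pos [0.4499 0.1645 0.0873] yaw 0.3312 down -1.0 share xyz [-0.1257  0.6328  0.0244] rows>= 4.0
turn z share 0.4394 rows>= 3.0
0.03462165957805128 30.12907862663269 [ 2.05130446e-01  2.64339663e-01  1.92312151e+00 -8.45322326e-05
  9.51799491e-01  1.44478903e+00]
```

>>> apply_moves(xyz=[[-0.0314,0.158,0],[-0.0314,0.158,0],[-0.0314,0.158,0],[-0.0314,0.158,0],[0,0,0],[0,0,0],[0,0,0],[0,0,0]], rot=[[0,0,0],[0,0,0],[0,0,0],[0,0,0],[0,0,0.1465],[0,0,0.1465],[0,0,0.1465],[0,0,0]], hand=[-0.25,-0.25,-0.25,-0.25,-0.25,-0.25,-0.25,-0.25])

```text
clock: 15.6
position: [0.4743, -0.0271, 0.0853]
ee_rot: [-0.0, 0.998, -0.064, -0.001]
contact_force: [-0.2, 1.2, -0.6]
width: 0.0347
gripper_force: 30.2
```

Run:
```python
from h import *
import pickle
to([.4760,-.0273,.018],-.129)
c=cam('wrist'); save(c,'w6.png'); plates(c,.086); pickle.dump(c,open('w6.pkl','wb'))
```

```text
pos [ 0.4743 -0.0271  0.0853] yaw -0.1276 down -1.0 share xyz [ 0.0063 -0.      0.2242] rows>= 2.0
turn z share 0.0014 rows>= 1.0
plate x 0.4699 y 0.1564 size 30.4 x 15.0 yaw -0.458 rad px [  9. 291.]
plate x 0.5002 y -0.0303 size 78.1 x 36.9 yaw -0.136 rad px [322. 199.]
plate x 0.5841 y 0.1002 size 29.6 x 14.8 yaw -0.458 rad px [11. 66.]
```

View pics/w6.png

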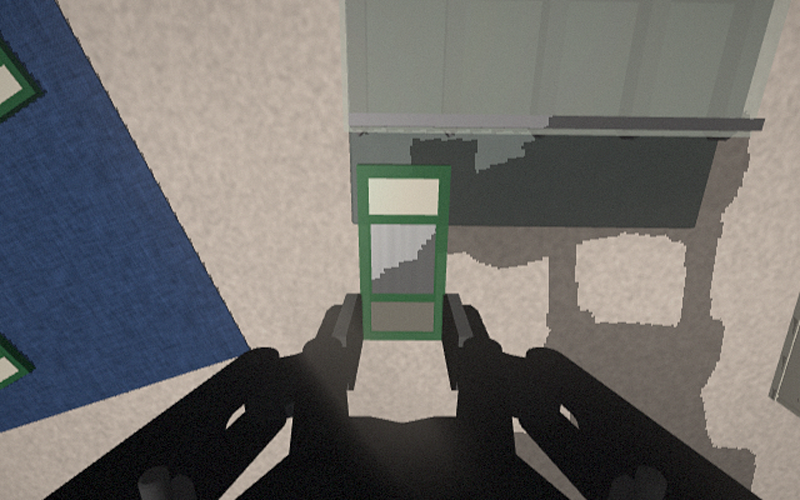

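The plate is held level and straight at (404,252), and the lanes are visible behind the mouth line near y=130. I'll overlay the modelled walls to check lateral alignment.

```bash
cat >> h.py <<'E'
O=np.array([.5418,-.1115]); PH=-.129
def r2w(x,y,z,O=O,ph=PH):
    return np.array([O[0]+x*np.cos(ph)-y*np.sin(ph),O[1]+x*np.sin(ph)+y*np.cos(ph),z])
E
python3 - <<'E'
from h import *
import pickle
c=pickle.load(open('w6.pkl','rb'))
for y in(-.107,.107): print(y,(w2p(c,r2w(-.055,y,.016))*1.25).round(1))
im=cv2.resize(np.ascontiguousarray(c['px'][0:200,260:640,::-1]),None,fx=2.1,fy=2.1,interpolation=cv2.INTER_CUBIC)
P=lambda p:tuple(((w2p(c,p)-[260,0])*2.1).astype(int).tolist())
for y in (-.0545,-.0455,-.0045,.0045,.0455,.0545,.0955,.1045): cv2.line(im,P(r2w(0,y,.016)),P(r2w(.066,y,.016)),(0,0,255),1)
cv2.line(im,P(r2w(-.055,-.107,.016)),P(r2w(-.055,.107,.016)),(0,255,255),1)
cv2.line(im,P(r2w(.003,-.103,.043)),P(r2w(.003,.103,.043)),(255,0,0),1)
cv2.imwrite('pics/o6.png',im)
E
```

```text
-0.107 [697.9 225.4]
0.107 [350.8 225. ]
```

View pics/o6.png

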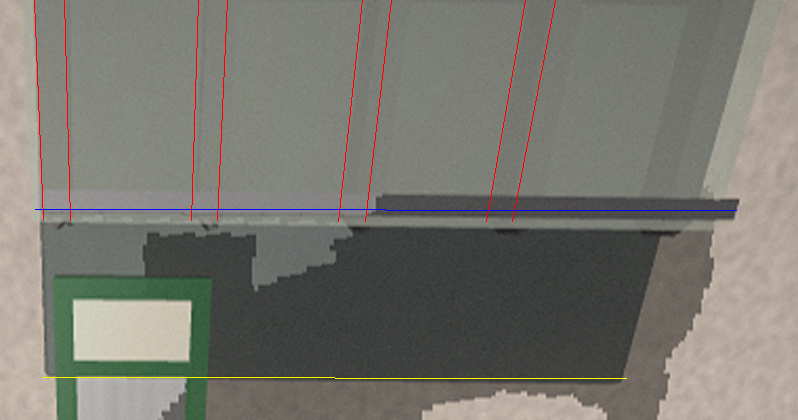

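The model fits the image within about 1–2 mm. I'll lower to 2 mm above the lane floor and slide in slowly.

>>> apply_moves(xyz=[[0.006,0.003,0.1],[0,0,0.07],[0,0,0.04],[0,0,0.0142],[0,0,0]], rot=[[0,0,0.0014],[0,0,0],[0,0,0],[0,0,0],[0,0,0]], hand=[-0.25,-0.25,-0.25,-0.25,-0.25])

```text
clock: 16.27
position: [0.4772, -0.0284, 0.0193]
ee_rot: [0.0, 0.998, -0.065, 0.0]
contact_force: [0.6, 0.2, -0.7]
width: 0.0348
gripper_force: 30.3
```

>>> apply_moves(xyz=[[0.03,0,0],[0.03,0,0],[0.03,0,0],[0.02,0,0],[0,0,0]], rot=[[0,0,0],[0,0,0],[0,0,0],[0,0,0],[0,0,0]], hand=[-0.25,-0.25,-0.25,-0.25,-0.25])

```text
clock: 16.9
position: [0.5104, -0.0328, 0.0192]
ee_rot: [0.0, 0.998, -0.065, 0.0]
contact_force: [0.2, -0.8, -0.7]
width: 0.0348
gripper_force: 30.3
```

>>> apply_moves(xyz=[[0.03,0,0],[0.027,0,0],[0,0,0.005],[0,0,0]], rot=[[0,0,0],[0,0,0],[0,0,0],[0,0,0]], hand=[-0.25,-0.25,-0.25,-0.25])

```text
clock: 17.4
position: [0.5263, -0.0348, 0.0174]
ee_rot: [-0.0, 0.998, -0.065, -0.001]
contact_force: [-0.2, 0.1, -1.9]
width: 0.0344
gripper_force: 30.3
```

>>> apply_moves(xyz=[[0,0,0],[0,0,0],[0,0,0],[0,0,-0.01],[0,0,0]], rot=[[0,0,0],[0,0,0],[0,0,0],[0,0,0],[0,0,0]], hand=[0.0,0.05,0.05,0.05,0.05])

```text
clock: 18.02
position: [0.527, -0.0349, 0.0211]
ee_rot: [0.0, 0.998, -0.065, 0.0]
contact_force: [0.3, 0.2, 0.5]
width: 0.045
gripper_force: 0.0
```

Run:
```python
from h import *
c=cam('wrist'); save(c,'w7.png'); plates(c,.022)
p,M=pose(); d=p[:2]-O; print('reader TCP',d@[np.cos(PH),np.sin(PH)],d@[-np.sin(PH),np.cos(PH)],p[2],status.get_state()['width'])
```

```text
plate x 0.5310 y -0.0351 size 35.7 x 29.5 yaw 1.433 rad px [322. 244.]
reader TCP -0.02465905913490098 0.07402374561757584 0.02098522106542866 0.04478514540054374
```

View pics/w7.png

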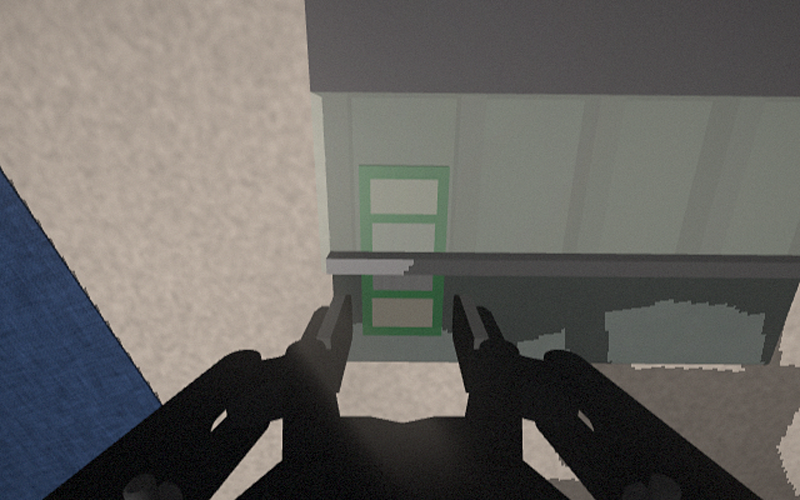

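The plate (359–448) sits between the lane walls (355–460) and is released. I'll back off, close the fingers, and push on the end edge.

>>> apply_moves(xyz=[[-0.06,0,0],[-0.06,0,0],[0,0,0],[0,0,0],[0,0,0],[0,0,0],[0,0,0.008],[0,0,0]], rot=[[0,0,0],[0,0,0],[0,0,0],[0,0,0],[0,0,0],[0,0,0],[0,0,0],[0,0,0]], hand=[0.05,0.05,0.05,-1,-1,-1,-1,-1])

```text
clock: 19.08
position: [0.4908, -0.0302, 0.018]
ee_rot: [0.0, 0.998, -0.065, -0.0]
contact_force: [0.2, 0.3, -0.7]
width: -0.0001
gripper_force: 0.0
```

>>> apply_moves(xyz=[[0.015,0,0],[0.015,0,0],[0.015,0,0],[0.015,0,0],[0.01,0,0],[0.01,0,0],[0.005,0,0],[0,0,0]], rot=[[0,0,0],[0,0,0],[0,0,0],[0,0,0],[0,0,0],[0,0,0],[0,0,0],[0,0,0]], hand=[-1,-1,-1,-1,-1,-1,-1,-1])

```text
clock: 20.08
position: [0.5166, -0.0336, 0.0183]
ee_rot: [0.0, 0.998, -0.065, 0.0]
contact_force: [-0.5, 0.8, 0.3]
width: -0.0001
gripper_force: 0.0
```

```bash
cat >> h.py <<'E'
def rd():
    p,M=pose(); d=p[:2]-O; s=status.get_state(); f=rot([np.cos(PH/2),0,0,np.sin(PH/2)]).T@s['contact_force']
    print('reader TCP %.4f %.4f z %.4f width %.4f'%(d@[np.cos(PH),np.sin(PH)],d@[-np.sin(PH),np.cos(PH)],p[2],s['width']),'F',f.round(1),'t',s['clock'])
E
python3 - <<'E'
from h import *
rd(); c=cam('wrist'); save(c,'w8.png'); plates(c,.022)
E
```

```text
reader TCP -0.0350 0.0740 z 0.0183 width -0.0001 F [-0.6  0.8  0.3] t 20.075
plate x 0.5378 y -0.0358 size 35.6 x 18.1 yaw 1.440 rad px [321. 221.]
```

>>> apply_moves(xyz=[[0.01,0,0],[0.01,0,0],[0.01,0,0],[0.004,0,0],[0.004,0,0],[0,0,0]], rot=[[0,0,0],[0,0,0],[0,0,0],[0,0,0],[0,0,0],[0,0,0]], hand=[-1,-1,-1,-1,-1,-1])

```text
clock: 20.88
position: [0.5276, -0.035, 0.0183]
ee_rot: [0.0, 0.998, -0.065, 0.0]
contact_force: [-0.7, 0.6, -0.4]
width: -0.0001
gripper_force: 0.2
```

>>> apply_moves(xyz=[[0.003,0,0],[0.003,0,0],[0,0,0]], rot=[[0,0,0],[0,0,0],[0,0,0]], hand=[-1,-1,-1])

```text
clock: 21.25
position: [0.5295, -0.0352, 0.0183]
ee_rot: [0.0, 0.998, -0.065, 0.0]
contact_force: [0.8, -0.2, -0.4]
width: -0.0003
gripper_force: 0.2
```

Run:
```python
from h import *
rd(); c=cam('wrist'); save(c,'w9.png',1); plates(c,.022)
```

```text
reader TCP -0.0220 0.0740 z 0.0183 width -0.0003 F [ 0.8 -0.1 -0.4] t 21.25
plate x 0.5432 y -0.0363 size 35.3 x 4.1 yaw 1.440 rad px [321. 230.]
```

View pics/w9.png

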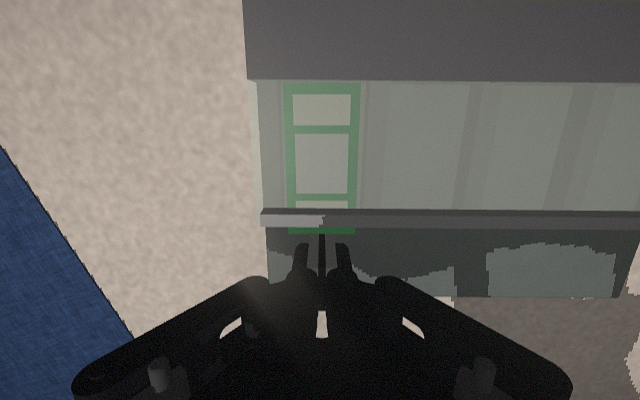

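The nose is at row 84, just short of the stop at about row 80, and there is no contact force yet. I'll creep on.

>>> apply_moves(xyz=[[0.003,0,0],[0.003,0,0],[0,0,0]], rot=[[0,0,0],[0,0,0],[0,0,0]], hand=[-1,-1,-1])

```text
clock: 21.68
position: [0.5297, -0.0352, 0.0182]
ee_rot: [-0.0, 0.998, -0.065, -0.001]
contact_force: [-4.7, 0.5, 3.9]
width: 0.0001
gripper_force: 2.5
```

>>> apply_moves(xyz=[[0.003,0,0],[0,0,0]], rot=[[0,0,0],[0,0,0]], hand=[-1,-1])

```text
clock: 21.92
position: [0.5297, -0.0352, 0.0182]
ee_rot: [-0.0, 0.998, -0.065, -0.002]
contact_force: [-6.0, 0.8, 5.2]
width: 0.0001
gripper_force: 3.3
```

>>> apply_moves(xyz=[[0.003,0,0],[0,0,0]], rot=[[0,0,0],[0,0,0]], hand=[-1,-1])

```text
clock: 22.18
position: [0.5298, -0.0352, 0.0181]
ee_rot: [-0.0, 0.998, -0.065, -0.003]
contact_force: [-8.6, -0.3, 6.2]
width: -0.0003
gripper_force: 4.0
```

Home against the stop, pushing at about 8.6 N with TCP at reader x=-0.0217. Next plate.

>>> apply_moves(xyz=[[-0.03,0,0],[-0.035,0,0],[0,0,-0.17],[0,0,-0.17],[-0.0703,-0.167,0],[-0.0703,-0.167,0],[-0.0703,-0.167,0],[-0.0703,-0.167,0]], rot=[[0,0,0],[0,0,0],[0,0,0],[0,0,0],[0,0,0],[0,0,0],[0,0,0],[0,0,0]], hand=[-1,-1,-1,-1,0.4,0.4,0.4,0.4])

```text
clock: 23.18
position: [0.456, 0.1781, 0.1206]
ee_rot: [-0.0, 0.998, -0.066, 0.001]
contact_force: [-0.2, -0.2, -0.8]
width: 0.0599
gripper_force: 0.0
```

>>> apply_moves(xyz=[[-0.0703,-0.167,0],[-0.0703,-0.167,0],[0,0,0],[0,0,0],[0,0,0],[0,0,0],[0,0,0]], rot=[[0,0,0],[0,0,0],[0,0,-0.166],[0,0,-0.166],[0,0,-0.166],[0,0,0],[0,0,0]], hand=[0.4,0.4,0.4,0.4,0.4,0.4,0.4])

```text
clock: 24.05
position: [0.4274, 0.2814, 0.1204]
ee_rot: [-0.0, 0.981, 0.193, 0.0]
contact_force: [0.9, 0.8, 0.1]
width: 0.0595
gripper_force: 0.0
```

```bash
cat >> h.py <<'E'
def pick(pl):
    x,y,t=pl; t=np.radians(t); to([x-.026*np.cos(t),y-.026*np.sin(t),.001],t)
E
python3 - <<'E'
from h import *
c=cam('wrist'); P=plates(c); save(c,'w10.png')
for p in P: pick(p)
E
```

```text
plate x 0.4463 y 0.2922 size 75.3 x 35.8 yaw 0.388 rad px [319. 168.]
plate x 0.6108 y 0.1973 size 39.1 x 38.1 yaw 0.361 rad px [506.  27.]
pos [0.4274 0.2813 0.1204] yaw 0.3888 down -1.0 share xyz [-0.015  -0.0097  0.3979] rows>= 2.0
turn z share 0.0004 rows>= 1.0
pos [0.4274 0.2813 0.1204] yaw 0.3888 down -1.0 share xyz [0.3725 0.4885 0.3982] rows>= 4.0
turn z share 0.0266 rows>= 1.0
```

>>> apply_moves(xyz=[[-0.015,-0.0097,0.15],[0,0,0.12],[0,0,0.06],[0,0,0.04],[0,0,0.028],[0,0,0],[0,0,0]], rot=[[0,0,0],[0,0,0],[0,0,0],[0,0,0],[0,0,0],[0,0,0],[0,0,0]], hand=[0.3,0.3,0.3,0.3,0.3,0.3,0.3])

```text
clock: 24.98
position: [0.4226, 0.2826, 0.0015]
ee_rot: [-0.0, 0.981, 0.194, 0.001]
contact_force: [-0.7, -1.2, -0.4]
width: 0.0558
gripper_force: 0.0
```

>>> apply_moves(xyz=[[0,0,0],[0,0,0],[0,0,0],[0,0,0],[0,0,0]], rot=[[0,0,0],[0,0,0],[0,0,0],[0,0,0],[0,0,0]], hand=[0.1,0,-0.1,-0.25,-0.25])

```text
clock: 25.6
position: [0.4221, 0.2824, 0.0013]
ee_rot: [0.0, 0.981, 0.194, 0.0]
contact_force: [-0.6, -0.8, 5.5]
width: 0.0346
gripper_force: 29.9
```

>>> apply_moves(xyz=[[0,0,-0.03],[0,0,-0.06],[0,0,-0.1],[0,0,-0.1],[0,0,0]], rot=[[0,0,0],[0,0,0],[0,0,0],[0,0,0],[0,0,0]], hand=[-0.25,-0.25,-0.25,-0.25,-0.25])

```text
clock: 26.22
position: [0.4238, 0.2832, 0.0902]
ee_rot: [-0.001, 0.981, 0.194, 0.003]
contact_force: [0.8, -0.4, -0.5]
width: 0.0349
gripper_force: 30.1
```

Run:
```python
from h import *
to(r2w(-.076,-.0755,.08),PH)
```

```text
pos [0.4238 0.2832 0.0902] yaw 0.391 down -1.0 share xyz [-0.4828  1.459   0.031 ] rows>= 8.0
turn z share 0.4966 rows>= 3.0
```

>>> apply_moves(xyz=[[-0.0604,0.1824,0],[-0.0604,0.1824,0],[-0.0604,0.1824,0],[-0.0604,0.1824,0],[-0.0604,0.1824,0],[-0.0604,0.1824,0],[-0.0604,0.1824,0],[-0.0604,0.1824,0]], rot=[[0,0,0],[0,0,0],[0,0,0],[0,0,0],[0,0,0],[0,0,0],[0,0,0],[0,0,0]], hand=[-0.25,-0.25,-0.25,-0.25,-0.25,-0.25,-0.25,-0.25])

```text
clock: 27.22
position: [0.454, -0.1792, 0.087]
ee_rot: [-0.001, 0.981, 0.194, -0.001]
contact_force: [1.0, 0.0, -0.4]
width: 0.0346
gripper_force: 30.1
```

>>> apply_moves(xyz=[[0,0,0],[0,0,0],[0,0,0],[0,0,0],[0,0,0]], rot=[[0,0,0.1655],[0,0,0.1655],[0,0,0.1655],[0,0,0],[0,0,0]], hand=[-0.25,-0.25,-0.25,-0.25,-0.25])

```text
clock: 27.85
position: [0.4544, -0.1774, 0.0874]
ee_rot: [-0.0, 0.998, -0.063, -0.001]
contact_force: [-0.5, -0.3, -0.7]
width: 0.0347
gripper_force: 30.2
```

Run:
```python
from h import *
to(r2w(-.076,-.0755,.0185),PH); rd()
c=cam('wrist'); plates(c,.09)
im=cv2.resize(np.ascontiguousarray(c['px'][60:290,100:480,::-1]),None,fx=2.1,fy=2.1,interpolation=cv2.INTER_CUBIC)
P=lambda p:tuple(((w2p(c,p)-[100,60])*2.1).astype(int).tolist())
for y in (-.1045,-.0955,-.0545,-.0455,-.0045,.0045,.0455,.0545): cv2.line(im,P(r2w(0,y,.028)),P(r2w(.066,y,.028)),(0,0,255),1)
cv2.line(im,P(r2w(-.055,-.107,.016)),P(r2w(-.055,.107,.016)),(0,255,255),1)
cv2.imwrite('pics/o7.png',im)
```

```text
pos [ 0.4544 -0.1774  0.0874] yaw -0.1265 down -1.0 share xyz [ 0.0076 -0.0034  0.2296] rows>= 2.0
turn z share 0.0024 rows>= 1.0
reader TCP -0.0782 -0.0765 z 0.0874 width 0.0347 F [-0.5 -0.4 -0.7] t 27.85
plate x 0.4797 y -0.1803 size 75.5 x 36.2 yaw -0.127 rad px [322. 202.]
plate x 0.5408 y -0.0876 size 26.0 x 6.4 yaw 1.444 rad px [112. 114.]
```

View pics/o7.png

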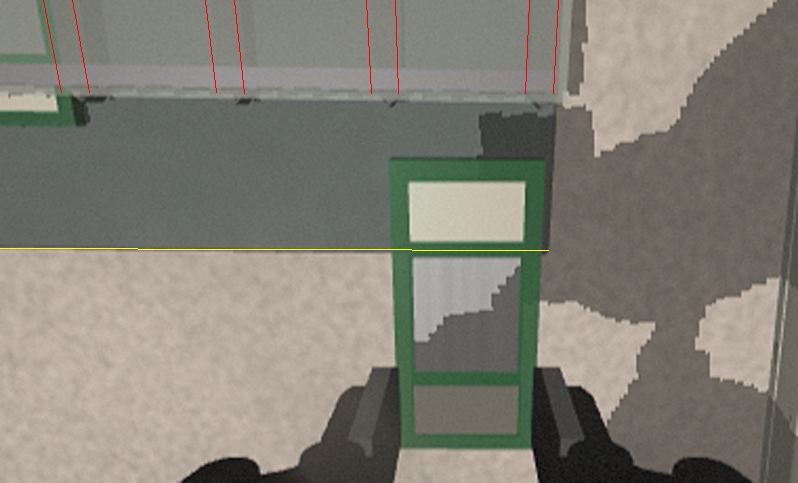

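The tips of the walls (245, 393, 537) match the model at floor height within 1 mm. Plate 1 sits home at the left edge. I'll lower and insert into lane 0.

>>> apply_moves(xyz=[[0.0076,-0.004,0.1],[0,0,0.07],[0,0,0.04],[0,0,0.0196],[0,0,0]], rot=[[0,0,0.0024],[0,0,0],[0,0,0],[0,0,0],[0,0,0]], hand=[-0.25,-0.25,-0.25,-0.25,-0.25])

```text
clock: 28.52
position: [0.4573, -0.1768, 0.0191]
ee_rot: [0.0, 0.998, -0.066, -0.0]
contact_force: [0.4, 0.8, 0.5]
width: 0.0347
gripper_force: 30.2
```

>>> apply_moves(xyz=[[0.03,0,0],[0.03,0,0],[0.03,0,0],[0,0,0]], rot=[[0,0,0],[0,0,0],[0,0,0],[0,0,0]], hand=[-0.25,-0.25,-0.25,-0.25])

```text
clock: 29.02
position: [0.4853, -0.1807, 0.0193]
ee_rot: [0.0, 0.998, -0.065, 0.001]
contact_force: [0.3, 0.7, -0.7]
width: 0.0352
gripper_force: 30.2
```

```bash
python3 -c "
from h import *
rd()"
```

```text
reader TCP -0.0472 -0.0759 z 0.0193 width 0.0352 F [ 0.3  0.7 -0.7] t 29.025
```

>>> apply_moves(xyz=[[0.03,0,0],[0.03,0,0],[0.0155,0,0],[0,0,0.004],[0,0,0]], rot=[[0,0,0],[0,0,0],[0,0,0],[0,0,0],[0,0,0]], hand=[-0.25,-0.25,-0.25,-0.25,-0.25])

```text
clock: 29.65
position: [0.506, -0.183, 0.0176]
ee_rot: [-0.0, 0.998, -0.066, -0.0]
contact_force: [0.4, -0.4, -0.1]
width: 0.0346
gripper_force: 30.2
```

>>> apply_moves(xyz=[[0,0,0],[0,0,0],[0,0,0],[0,0,-0.01],[0,0,0],[-0.06,0,0],[-0.06,0,0],[0,0,0]], rot=[[0,0,0],[0,0,0],[0,0,0],[0,0,0],[0,0,0],[0,0,0],[0,0,0],[0,0,0]], hand=[0.0,0.05,0.05,0.05,0.05,0.05,0.05,0.05])

```text
clock: 30.65
position: [0.4695, -0.178, 0.0208]
ee_rot: [-0.0, 0.998, -0.066, -0.001]
contact_force: [0.5, 0.5, -0.4]
width: 0.0447
gripper_force: 0.0
```

>>> apply_moves(xyz=[[0,0,0],[0,0,0],[0,0,0],[0,0,0.009],[0,0,0]], rot=[[0,0,0],[0,0,0],[0,0,0],[0,0,0],[0,0,0]], hand=[-1,-1,-1,-1,-1])

```text
clock: 31.28
position: [0.4706, -0.1784, 0.0179]
ee_rot: [-0.0, 0.998, -0.066, -0.0]
contact_force: [-0.6, 0.3, -0.3]
width: 0.0003
gripper_force: 0.0
```

```bash
python3 -c "
from h import *
rd(); c=cam('wrist'); plates(c,.022); save(c,'w11.png')"
```

```text
reader TCP -0.0620 -0.0755 z 0.0179 width 0.0003 F [-0.6  0.3 -0.3] t 31.275
plate x 0.5113 y -0.1833 size 35.7 x 34.2 yaw 1.439 rad px [322. 181.]
plate x 0.5445 y -0.0446 size 32.4 x 7.8 yaw 1.439 rad px [ 33. 154.]
```

>>> apply_moves(xyz=[[0.017,0,0],[0.017,0,0],[0.017,0,0],[0.017,0,0],[0.017,0,0],[0.015,0,0],[0.015,0,0],[0.01,0,0]], rot=[[0,0,0],[0,0,0],[0,0,0],[0,0,0],[0,0,0],[0,0,0],[0,0,0],[0,0,0]], hand=[-1,-1,-1,-1,-1,-1,-1,-1])

```text
clock: 32.33
position: [0.5083, -0.1835, 0.0182]
ee_rot: [0.0, 0.998, -0.066, 0.0]
contact_force: [-0.2, 0.6, 0.7]
width: -0.0
gripper_force: 0.2
```

>>> apply_moves(xyz=[[0.004,0,0],[0.004,0,0],[0.004,0,0],[0.003,0,0],[0,0,0]], rot=[[0,0,0],[0,0,0],[0,0,0],[0,0,0],[0,0,0]], hand=[-1,-1,-1,-1,-1])

```text
clock: 32.95
position: [0.5089, -0.1834, 0.018]
ee_rot: [-0.0, 0.998, -0.065, -0.003]
contact_force: [-7.9, -1.0, 6.2]
width: 0.0004
gripper_force: 4.0
```

```bash
python3 -c "
from h import *
rd(); c=cam('wrist'); plates(c,.022)"
```

```text
reader TCP -0.0234 -0.0755 z 0.0180 width 0.0004 F [-7.7 -2.   6.2] t 32.95
plate x 0.5223 y -0.1844 size 35.2 x 2.9 yaw 1.440 rad px [321. 231.]
plate x 0.5431 y -0.0398 size 40.0 x 2.9 yaw 1.440 rad px [ 45. 229.]
```

>>> apply_moves(xyz=[[0.004,0,0],[0.004,0,0],[0,0,0]], rot=[[0,0,0],[0,0,0],[0,0,0]], hand=[-1,-1,-1])

```text
clock: 33.38
position: [0.509, -0.1833, 0.0179]
ee_rot: [-0.001, 0.998, -0.065, -0.006]
contact_force: [-12.5, -0.9, 9.1]
width: -0.0002
gripper_force: 6.1
```

>>> apply_moves(xyz=[[-0.03,0,0],[-0.03,0,0],[-0.03,0,0],[0,0,0],[0,0,-0.05],[0,0,-0.15],[0,0,-0.15],[0,0,0]], rot=[[0,0,0],[0,0,0],[0,0,0],[0,0,0],[0,0,0],[0,0,0],[0,0,0],[0,0,0]], hand=[-1,-1,-1,-1,-1,-1,-1,-1])

```text
clock: 34.38
position: [0.4914, -0.1824, 0.1281]
ee_rot: [0.002, 0.998, -0.066, 0.005]
contact_force: [0.4, 0.6, 0.2]
width: -0.0002
gripper_force: 0.0
```

Run:
```python
from h import *
rd()
c=cam('wrist'); save(c,'w12.png'); plates(c,.022)
to([.5906,.184,.12],.35)
```

```text
reader TCP -0.0408 -0.0768 z 0.1281 width -0.0002 F [0.3 0.7 0.2] t 34.375
plate x 0.5247 y -0.1849 size 34.7 x 8.0 yaw 1.439 rad px [320. 161.]
plate x 0.5449 y -0.0374 size 35.8 x 7.9 yaw 1.412 rad px [151. 160.]
pos [ 0.4898 -0.1816  0.1259] yaw -0.1314 down -1.0 share xyz [ 0.1734 -1.2522  0.0179] rows>= 7.0
turn z share -0.4597 rows>= 3.0
```

View pics/w12.png

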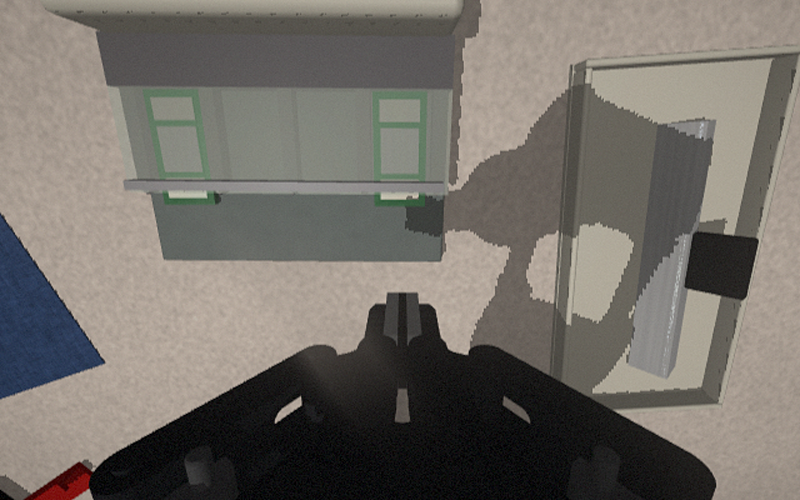

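Both plates look home: noses at row 92, tails protruding equally. The guard is at rest in the tray. Now the third plate.

>>> apply_moves(xyz=[[0.002,-0.168,0],[0.002,-0.168,0],[0.002,-0.168,0],[0.002,-0.168,0],[0.002,-0.168,0],[0.002,-0.168,0],[0.002,-0.168,0]], rot=[[0,0,0],[0,0,0],[0,0,0],[0,0,0],[0,0,0],[0,0,0],[0,0,0]], hand=[0.4,0.4,0.4,0.4,0.4,0.4,0.4])

```text
clock: 35.3
position: [0.5379, 0.17, 0.1221]
ee_rot: [0.0, 0.998, -0.066, -0.001]
contact_force: [-0.0, -0.9, 0.3]
width: 0.06
gripper_force: 0.0
```

>>> apply_moves(xyz=[[0,0,0],[0,0,0],[0,0,0],[0,0,0],[0,0,0]], rot=[[0,0,-0.15],[0,0,-0.15],[0,0,-0.15],[0,0,0],[0,0,0]], hand=[0.4,0.4,0.4,0.4,0.4])

```text
clock: 35.92
position: [0.5381, 0.1683, 0.1226]
ee_rot: [0.0, 0.986, 0.168, -0.001]
contact_force: [0.5, 0.1, 0.6]
width: 0.0598
gripper_force: 0.0
```

Run:
```python
from h import *
import pickle
C=pickle.load(open('c0.pkl','rb'))
print('jar',p2w(C['side'],293/1.25,292/1.25,0),p2w(C['scene'],482/1.25,322/1.25,0))
c=cam('wrist'); save(c,'w13.png'); P=plates(c)
for p in P: pick(p)
```

```text
jar [0.71618547 0.17757917 0.        ] [0.72574498 0.17138395 0.        ]
plate x 0.5413 y -0.0481 size 43.1 x 9.6 yaw 1.431 rad px [521. 256.]
plate x 0.6292 y 0.2025 size 75.7 x 35.2 yaw 0.357 rad px [320.  79.]
pos [0.5382 0.1683 0.1227] yaw 0.3379 down -1.0 share xyz [-0.2686  0.761   0.406 ] rows>= 5.0
turn z share -1.0442 rows>= 6.0
pos [0.5382 0.1683 0.1227] yaw 0.3379 down -1.0 share xyz [ 0.2376 -0.0052  0.4056] rows>= 3.0
turn z share -0.0183 rows>= 1.0
```

View pics/w13.png

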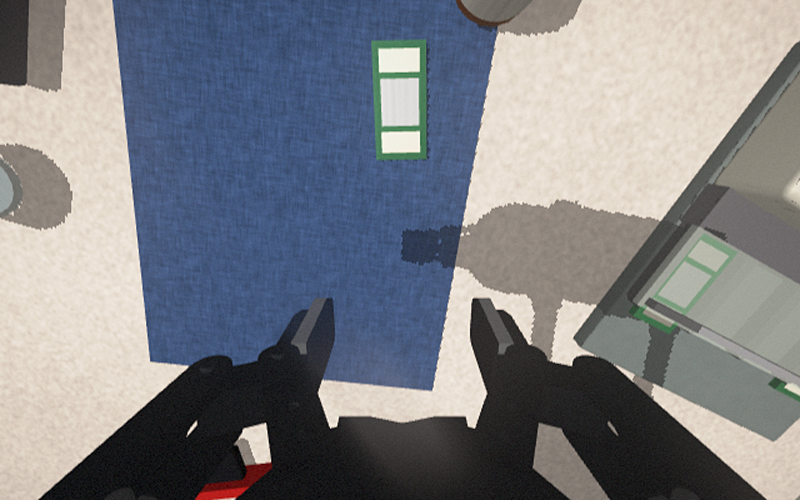

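I've now viewed 15 pictures, one over the limit of 14, so I'll view no more and work from numbers only. The third plate is at (.6292,.2025), measured at 75.7×35.2, and the jar is clear of the approach.

>>> apply_moves(xyz=[[0.12,-0.003,0],[0.1176,-0.003,0],[0,0,0.1],[0,0,0],[0,0,0]], rot=[[0,0,0],[0,0,-0.0183],[0,0,0],[0,0,0],[0,0,0]], hand=[0.3,0.3,0.3,0.3,0.3])

```text
clock: 36.6
position: [0.6049, 0.1938, 0.0936]
ee_rot: [0.0, 0.984, 0.178, 0.0]
contact_force: [0.2, -0.4, 0.0]
width: 0.0552
gripper_force: 0.0
```

Run:
```python
from h import *
c=cam('wrist'); P=plates(c,amin=600)
for p in P: pick(p)
```

```text
plate x 0.6300 y 0.2024 size 75.1 x 35.8 yaw 0.358 rad px [322. 168.]
pos [0.6053 0.1938 0.0941] yaw 0.3584 down -1.0 share xyz [1.000e-04 1.800e-03 3.104e-01] rows>= 2.0
turn z share 0.0001 rows>= 1.0
```

>>> apply_moves(xyz=[[0,0.0018,0.12],[0,0,0.08],[0,0,0.05],[0,0,0.04],[0,0,0.02],[0,0,0],[0,0,0]], rot=[[0,0,0],[0,0,0],[0,0,0],[0,0,0],[0,0,0],[0,0,0],[0,0,0]], hand=[0.3,0.3,0.3,0.3,0.3,0.3,0.3])

```text
clock: 37.52
position: [0.6058, 0.1935, 0.0008]
ee_rot: [0.0, 0.984, 0.178, 0.001]
contact_force: [1.0, -1.0, 0.5]
width: 0.0557
gripper_force: 0.0
```

>>> apply_moves(xyz=[[0,0,0],[0,0,0],[0,0,0],[0,0,0],[0,0,0]], rot=[[0,0,0],[0,0,0],[0,0,0],[0,0,0],[0,0,0]], hand=[0.1,0,-0.1,-0.25,-0.25])

```text
clock: 38.15
position: [0.6055, 0.1934, 0.0005]
ee_rot: [0.0, 0.984, 0.178, 0.0]
contact_force: [-0.4, 0.1, 3.6]
width: 0.0346
gripper_force: 30.2
```

>>> apply_moves(xyz=[[0,0,-0.03],[0,0,-0.06],[0,0,-0.1],[0,0,-0.15],[0,0,0]], rot=[[0,0,0],[0,0,0],[0,0,0],[0,0,0],[0,0,0]], hand=[-0.25,-0.25,-0.25,-0.25,-0.25])

```text
clock: 38.78
position: [0.6085, 0.1941, 0.1077]
ee_rot: [-0.0, 0.984, 0.179, 0.005]
contact_force: [0.5, -0.4, -0.6]
width: 0.035
gripper_force: 30.0
```

Run:
```python
from h import *
to(r2w(-.080,-.025,.08),PH)
```

```text
pos [0.6085 0.1941 0.1077] yaw 0.359 down -0.9999 share xyz [-0.8414  0.824   0.0851] rows>= 6.0
turn z share 0.466 rows>= 3.0
```

>>> apply_moves(xyz=[[-0.1402,0.1373,0],[-0.1402,0.1373,0],[-0.1402,0.1373,0],[-0.1402,0.1373,0],[-0.1402,0.1373,0],[-0.1402,0.1373,0],[0,0,0],[0,0,0]], rot=[[0,0,0],[0,0,0],[0,0,0],[0,0,0],[0,0,0],[0,0,0],[0,0,0.155],[0,0,0.155]], hand=[-0.25,-0.25,-0.25,-0.25,-0.25,-0.25,-0.25,-0.25])

```text
clock: 39.78
position: [0.4549, -0.1276, 0.1022]
ee_rot: [-0.0, 1.0, 0.013, -0.0]
contact_force: [-0.3, 0.5, -0.6]
width: 0.0346
gripper_force: 30.1
```

>>> apply_moves(xyz=[[0,0,0],[0,0,0],[0,0,0]], rot=[[0,0,0.156],[0,0,0],[0,0,0]], hand=[-0.25,-0.25,-0.25])

```text
clock: 40.15
position: [0.4556, -0.1266, 0.1022]
ee_rot: [0.0, 0.998, -0.063, -0.0]
contact_force: [0.6, 0.5, -0.5]
width: 0.0345
gripper_force: 30.1
```

Run:
```python
from h import *
to(r2w(-.078,-.0255,.0185),PH); rd()
c=cam('wrist'); plates(c,.11,amin=30)
```

```text
pos [ 0.4556 -0.1266  0.1022] yaw -0.1267 down -1.0 share xyz [ 0.0187 -0.0017  0.2789] rows>= 2.0
turn z share 0.0022 rows>= 1.0
reader TCP -0.0836 -0.0260 z 0.1022 width 0.0345 F [ 0.5  0.6 -0.5] t 40.15
plate x 0.4827 y -0.1298 size 73.8 x 34.9 yaw -0.128 rad px [322. 202.]
plate x 0.5278 y -0.1639 size 21.9 x 6.5 yaw 1.444 rad px [384. 110.]
plate x 0.5402 y -0.0770 size 22.5 x 5.6 yaw 1.444 rad px [190. 106.]
```

>>> apply_moves(xyz=[[0.0187,-0.002,0.12],[0,0,0.09],[0,0,0.05],[0,0,0.0189],[0,0,0]], rot=[[0,0,0.0022],[0,0,0],[0,0,0],[0,0,0],[0,0,0]], hand=[-0.25,-0.25,-0.25,-0.25,-0.25])

```text
clock: 40.83
position: [0.4615, -0.1268, 0.0185]
ee_rot: [-0.0, 0.998, -0.065, -0.0]
contact_force: [-1.0, 0.3, -0.6]
width: 0.0347
gripper_force: 30.1
```

>>> apply_moves(xyz=[[0.03,0,0],[0.03,0,0],[0.03,0,0],[0,0,0]], rot=[[0,0,0],[0,0,0],[0,0,0],[0,0,0]], hand=[-0.25,-0.25,-0.25,-0.25])

```text
clock: 41.32
position: [0.4895, -0.1307, 0.0187]
ee_rot: [0.0, 0.998, -0.066, 0.001]
contact_force: [-0.0, -0.2, -0.3]
width: 0.0347
gripper_force: 30.1
```

```bash
python3 -c "
from h import *
rd()"
```

```text
reader TCP -0.0494 -0.0258 z 0.0187 width 0.0347 F [ 0.  -0.2 -0.3] t 41.325
```

>>> apply_moves(xyz=[[0.03,0,0],[0.03,0,0],[0.016,0,0],[0,0,0.003],[0,0,0]], rot=[[0,0,0],[0,0,0],[0,0,0],[0,0,0],[0,0,0]], hand=[-0.25,-0.25,-0.25,-0.25,-0.25])

```text
clock: 41.95
position: [0.5102, -0.1331, 0.0174]
ee_rot: [-0.0, 0.998, -0.066, -0.001]
contact_force: [-0.7, -1.2, -0.6]
width: 0.0348
gripper_force: 30.1
```

>>> apply_moves(xyz=[[0,0,0],[0,0,0],[0,0,0],[0,0,-0.01],[0,0,0],[-0.06,0,0],[-0.06,0,0],[0,0,0]], rot=[[0,0,0],[0,0,0],[0,0,0],[0,0,0],[0,0,0],[0,0,0],[0,0,0],[0,0,0]], hand=[0.0,0.05,0.05,0.05,0.05,0.05,0.05,0.05])

```text
clock: 42.95
position: [0.4737, -0.1282, 0.0206]
ee_rot: [-0.0, 0.998, -0.066, -0.001]
contact_force: [0.8, 0.3, -0.4]
width: 0.0448
gripper_force: 0.0
```

>>> apply_moves(xyz=[[0,0,0],[0,0,0],[0,0,0],[0,0,0.009],[0,0,0]], rot=[[0,0,0],[0,0,0],[0,0,0],[0,0,0],[0,0,0]], hand=[-1,-1,-1,-1,-1])

```text
clock: 43.58
position: [0.4749, -0.1286, 0.0176]
ee_rot: [-0.0, 0.998, -0.066, -0.0]
contact_force: [-0.2, 0.5, -0.0]
width: -0.0002
gripper_force: 0.0
```

```bash
python3 -c "
from h import *
rd(); c=cam('wrist'); plates(c,.022,60)"
```

```text
reader TCP -0.0641 -0.0255 z 0.0176 width -0.0002 F [-0.3  0.4 -0. ] t 43.575
plate x 0.5248 y -0.1820 size 36.8 x 9.2 yaw 1.439 rad px [418. 153.]
plate x 0.5172 y -0.1337 size 37.0 x 35.8 yaw -0.132 rad px [322. 178.]
plate x 0.5454 y -0.0375 size 35.8 x 8.2 yaw 1.439 rad px [117. 150.]
```

>>> apply_moves(xyz=[[0.017,0,0],[0.017,0,0],[0.017,0,0],[0.017,0,0],[0.017,0,0],[0.015,0,0],[0.015,0,0],[0.012,0,0]], rot=[[0,0,0],[0,0,0],[0,0,0],[0,0,0],[0,0,0],[0,0,0],[0,0,0],[0,0,0]], hand=[-1,-1,-1,-1,-1,-1,-1,-1])

```text
clock: 44.62
position: [0.5132, -0.1337, 0.0179]
ee_rot: [0.0, 0.998, -0.066, 0.0]
contact_force: [-1.3, 0.2, -0.2]
width: 0.0
gripper_force: 0.3
```

>>> apply_moves(xyz=[[0.004,0,0],[0.004,0,0],[0.004,0,0],[0.004,0,0],[0.004,0,0],[0,0,0]], rot=[[0,0,0],[0,0,0],[0,0,0],[0,0,0],[0,0,0],[0,0,0]], hand=[-1,-1,-1,-1,-1,-1])

```text
clock: 45.38
position: [0.5158, -0.1339, 0.0177]
ee_rot: [-0.0, 0.998, -0.065, -0.003]
contact_force: [-7.3, -0.7, 5.7]
width: 0.0001
gripper_force: 3.4
```

```bash
python3 -c "
from h import *
rd()"
```

```text
reader TCP -0.0229 -0.0255 z 0.0177 width 0.0001 F [-7.1 -1.6  5.7] t 45.375
```

Home: TCP x is -0.0229, against -0.0228 interpolated from the other two lanes. I'll back off, rise, check all the plates, and triangulate the button from the stored images.

>>> apply_moves(xyz=[[-0.03,0,0],[-0.03,0,0],[-0.03,0,0],[0,0,0],[0,0,-0.05],[0,0,-0.15],[0,0,-0.15],[0,0,0]], rot=[[0,0,0],[0,0,0],[0,0,0],[0,0,0],[0,0,0],[0,0,0],[0,0,0],[0,0,0]], hand=[-1,-1,-1,-1,-1,-1,-1,-1])

```text
clock: 46.38
position: [0.4956, -0.1322, 0.1277]
ee_rot: [0.002, 0.998, -0.066, 0.005]
contact_force: [0.9, 0.2, -0.5]
width: -0.0002
gripper_force: 0.0
```

Run:
```python
from h import *
import pickle
c=cam('wrist'); P=plates(c,.022,40)
for x,y,t in P:
    d=np.array([x,y])-O; print('reader',d@[np.cos(PH),np.sin(PH)],d@[-np.sin(PH),np.cos(PH)])
save(c,'w14.png')
C=pickle.load(open('c0.pkl','rb')); w=pickle.load(open('w1.pkl','rb'))
A=np.zeros((3,3));b=np.zeros(3)
for k,u,v in((w,617,101),(C['scene'],365,312),(C['side'],348,206)):
    d=k['R']@np.array([(u/1.25-k['cx'])/k['f'],(v/1.25-k['cy'])/k['f'],1]); d/=np.linalg.norm(d); Q=np.eye(3)-np.outer(d,d); A+=Q;b+=Q@k['o']
B=np.linalg.solve(A,b); print('button',B)
for z in(.075,.08,.085,.09): print(z,p2w(w,617/1.25,101/1.25,z))
# gray top disc centroid in w1
g=w['px'][50:115,455:520].astype(int); print(g.mean(2)[::6,::6].astype(int))
to([B[0],B[1],.13],PH)
```

```text
plate x 0.5244 y -0.1824 size 36.3 x 8.9 yaw 1.413 rad px [374. 159.]
plate x 0.5313 y -0.1354 size 35.3 x 7.5 yaw 1.411 rad px [320. 158.]
plate x 0.5454 y -0.0371 size 35.3 x 6.2 yaw 1.439 rad px [207. 157.]
reader -0.00811465709060232 -0.0725021890069273
reader -0.0072898140574346616 -0.025045217701677357
reader -0.005954656082787277 0.07423248728366665
button [ 0.67087585 -0.06835799  0.08633491]
0.075 [ 0.67932954 -0.06890993  0.075     ]
0.08 [ 0.67646582 -0.06900371  0.08      ]
0.085 [ 0.67360211 -0.06909749  0.085     ]
0.09 [ 0.6707384  -0.06919127  0.09      ]
[[ 87 143 161 156 160 158 159 160 157 157 158]
 [ 83 149 162 160 163 159 149 147 157 157 156]
 [ 94 150 161 168  38  40  40  38  37 160 157]
 [111 158 169  41  34  47  86  84  81  34 154]
 [125 162  31  37  52  88  83  77  79  80 156]
 [138 168  32  35  46  81  79  81  77  80 161]
 [143  55  37  32  47  81  76  81  77  56 156]
 [147  90  36  34  46  77  81  79  78  65 160]
 [154 164  32  32  30  41  39  37  33 160 158]
 [158 160  93  31  39  35  35 122 156 159 160]
 [164 160 163 170 128 171 164 160 159 159 160]]
pos [ 0.4939 -0.1315  0.1256] yaw -0.1313 down -1.0 share xyz [ 0.5575 -0.286  -0.0119] rows>= 4.0
turn z share -0.0022 rows>= 1.0
```

>>> apply_moves(xyz=[[0.14,-0.0715,0],[0.14,-0.0715,0],[0.14,-0.0715,0],[0.14,-0.0715,0],[0,0,0.05],[0,0,0.03],[0,0,0]], rot=[[0,0,0],[0,0,0],[0,0,0],[0,0,0],[0,0,0],[0,0,0],[0,0,0]], hand=[-1,-1,-1,-1,-1,-1,-1])

```text
clock: 47.3
position: [0.6674, -0.068, 0.0971]
ee_rot: [-0.0, 0.998, -0.066, -0.002]
contact_force: [-0.1, -1.3, -0.7]
width: -0.0
gripper_force: 0.0
```

>>> apply_moves(xyz=[[0,0,0.01],[0,0,0.01],[0,0,0.01],[0,0,0]], rot=[[0,0,0],[0,0,0],[0,0,0],[0,0,0]], hand=[-1,-1,-1,-1])

```text
clock: 47.8
position: [0.6698, -0.0681, 0.0903]
ee_rot: [0.0, 0.998, -0.066, 0.0]
contact_force: [-0.7, -0.2, 2.4]
width: -0.0001
gripper_force: 1.2
```

Contact with the button at about z=.090. I'll press on.

>>> apply_moves(xyz=[[0,0,0.007],[0,0,0.007],[0,0,0]], rot=[[0,0,0],[0,0,0],[0,0,0]], hand=[-1,-1,-1])

```text
clock: 48.18
position: [0.6698, -0.0681, 0.0862]
ee_rot: [0.0, 0.998, -0.066, 0.0]
contact_force: [-1.6, -1.0, 5.2]
width: -0.0
gripper_force: 2.4
```

>>> apply_moves(xyz=[[0,0,0.007],[0,0,0.007],[0,0,0],[0,0,0]], rot=[[0,0,0],[0,0,0],[0,0,0],[0,0,0]], hand=[-1,-1,-1,-1])

```text
clock: 48.68
position: [0.6699, -0.0681, 0.0858]
ee_rot: [0.001, 0.998, -0.066, 0.001]
contact_force: [-6.7, 0.2, 21.3]
width: -0.0001
gripper_force: 10.5
```

The button bottomed out (21 N, no further travel). I'll release it and clear the area.

>>> apply_moves(xyz=[[0,0,-0.04],[0,0,-0.1],[0,0,-0.15],[0,0,-0.1],[-0.18,0,0],[-0.18,0,0],[-0.18,0,0],[0,0,0]], rot=[[0,0,0],[0,0,0],[0,0,0],[0,0,0],[0,0,0],[0,0,0],[0,0,0],[0,0,0]], hand=[-1,-1,-1,-1,-1,-1,-1,-1])

```text
clock: 49.68
position: [0.5045, -0.0451, 0.1978]
ee_rot: [-0.001, 0.998, -0.066, -0.002]
contact_force: [1.1, -0.3, 0.7]
width: 0.0004
gripper_force: 0.0
```

>>> apply_moves(xyz=[[0,0,0],[0,0,0],[0,0,0],[0,0,0]], rot=[[0,0,0],[0,0,0],[0,0,0],[0,0,0]], hand=[-1,-1,-1,-1])

```text
clock: 50.18
position: [0.5098, -0.0467, 0.1982]
ee_rot: [-0.0, 0.998, -0.066, -0.0]
contact_force: [-0.0, 0.7, 0.4]
width: -0.0004
gripper_force: 0.0
```

Run:
```python
from h import *
rd(); c=cam('wrist'); P=plates(c,.022,30)
# pad empty? stray green on the pad seen from the scene/side cameras
for n in('side','scene'):
    c=cam(n); hsv=cv2.cvtColor(np.ascontiguousarray(c['px']),cv2.COLOR_RGB2HSV); m=cv2.inRange(hsv,(45,70,25),(85,255,255))
    N,_,st,ce=cv2.connectedComponentsWithStats(m)
    for i in range(1,N):
        if st[i,4]>12:
            w=p2w(c,*ce[i],.006)
            if .3<w[0]<.8 and -.3<w[1]<.4: print(n,st[i,4],w.round(3))
```

```text
reader TCP -0.0401 0.0602 z 0.1982 width -0.0004 F [-0.1  0.7  0.4] t 50.175
plate x 0.5250 y -0.1818 size 37.3 x 8.9 yaw 1.439 rad px [440. 149.]
plate x 0.5318 y -0.1346 size 36.2 x 7.8 yaw 1.439 rad px [397. 149.]
plate x 0.5453 y -0.0367 size 33.8 x 6.7 yaw 1.439 rad px [309. 148.]
side 49 [ 0.53  -0.17   0.006]
```

```bash
python3 -c "
from rig import job
print(job.sign_off())"
```

```text
the job is handed in; nothing more can be done
None
```

The job is handed in at about 50 s: the guard is in the tray, all three glass chambers present are home in lanes 0, 1 and 3, and the start button was pressed fully and released; the judged result isn't known, and I viewed 15 pictures against the limit of 14.

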